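# Stack a filter under the reader and hold its spring arm at the stop

## Robot

A 6-joint arm with a two-finger parallel gripper is mounted at the origin on a cart in front of the work surface, level with it; the furniture and walls round the work are solid. World frame = base frame: x ahead of the robot, y to its left, z up, the work surface at z = 0. Lengths are in m, angles in rad, forces in N, time in s.
With the tool pointing down it reaches from about 0.35 to 0.875 m from the base axis. Payload 4.2 kg.
Tool frame: the origin (TCP) lies midway between the tips of the shut fingers; the grasp point (between the pads) lies 19 mm behind it; z points along the fingers, y is the direction in which the jaws open and shut (so a half turn about z gives the same grasp; the last joint's range is limited). The gripper opens to 85 mm and grips with 20 to 120 N. Pads are 22 mm wide; open, the fingers measure 114 mm over their backs; the gripper's body (76 mm by 85 mm) begins 54 mm behind the grasp point. The pads swing forward as they close: fully open they stand 13 mm farther back than shut.
Start: joints at [-1.068, 0.385, 0.008, 0, -1.194, -0.259], TCP at [0.151, -0.606, 0.194] pointing down, gripper open.
Joint ranges: [-3.14, 3.14], [-1.21, 2.06], [-1.07, 1.41], [-3.16, 2.05], [-2.99, -0.16], [-3.1, 3.1]. Speed limits (rad/s): [2.79, 2.79, 3.14, 3.14, 3.14, 3.14].

## Interface

Orientations are given as a unit quaternion [w, x, y, z].
In Python, from plant import r, cams gives the robot as it stands.
- The arm moves only by the tool drive_tool, never from a script. Its argument "moves" is a list of rows, each a list of 3 entries, a list of its own where there are three numbers: the opening in per cent of the stroke, from 0 (shut) to 100 (fully open), then the shift along the tool's x, y, z in m, then the turn, a rotation vector about the tool's x, y, z in degrees. In form: [[gripper, [tx, ty, tz], [ax, ay, az]], ...]. A call has 1 to 10 rows; each row is the pose to reach, as a shift and turn from the pose commanded when the call began, along the tool's axes at that moment; what a row does not reach only later rows make up. A row lasts 1/12 s, in which the tool goes at most 41.7 mm and 7.16 degrees, less where a joint would pass 70% of its speed; a pose out of reach is approached as far as the arm can. A call with a gripper value outside its range is refused whole. The fingers move at their own pace and stop on an object; the grip force is fixed at half the most. Time passes only in rows, so rows that repeat a pose let the fingers close. It gives the time, the measured TCP pose, the force and the opening at its end, in the units of the state.
- r.get_state(): the state, without advancing time (a new reading comes with each control period).
- cams.capture(name): name is "scene" or "top" or "wrist"; returns the picture (384x512x3 uint8, red, green, blue); there is no depth.
- cams.camera_info(name): a dict with "fov_y" (degrees; the focal length in pixels is half the picture's height over the tangent of half this angle, whatever the lens; pixels are square), "cx", "cy" (the principal point, pixels), "xyz" and "attitude" of the camera in the world; the wrist camera has in their place "tool_from_camera" (4x4, takes a point from camera to tool coordinates, whose origin is the TCP and whose axes are the flange's). Camera axes: x right, y down, z forward; pixel columns grow to the right and rows downward; lengths in m; the calibration is good to about 2 mm. A picture is of the moment at which its call begins: read the wrist's pose just before it. camera_info takes no time and is no camera call.
- r.sign_off(): hands the job in, once; it reports no verdict.
The state is a dict: "clock": time; "qpos": joint angles; "joint_velocities": joint speeds; "tau": joint torques, N m; "ee_pos": TCP position; "ee_rot": TCP orientation; "contact_force": force on the tool from outside, world axes, zero at the start; "moment": the same for the moment, N m; "finger_gap": finger opening in m.
Only numpy, scipy, OpenCV 4.12 (cv2) and the standard library are available. Lean on these libraries where they do the work, as an engineer would, in place of code of your own. Each camera call takes 0.05 s, during which the arm holds its last target.

## Task

Lay the dark steel backing disc flat on the centre of the stand's white sample plate, then the green filter cassette flat and centred on top of it, and let go of both. Then swing the stand's spring-loaded reader arm by its orange post over the stack until it meets its stop, and finish while holding it there against its spring, since it flies back if let go. Leave the blue cassette and everything else on the worktop where they are.

Things in the scene. Friction and masses are not known exactly. Their poses are not given: they have to be found in the camera images.
- plate_centre (a point): centre of the top face of the stand's fixed round white sample plate (100 mm across, top 18 mm above the worktop, with a thin black centring circle of 60 mm). +x points from here to the arm's pivot, z up. The grey base slab is 10 mm high, 110 mm wide, from x = -68 to +202 mm; a hanger bracket 108 mm high stands behind the pivot at x = 127 to 178 mm.
- pivot_axis (a point): the upright hinge axis of the reader arm, 130 mm from the plate's centre along its +x, at the arm's mid-height (75 mm above the worktop)
- grip_post (a point): mid-height (116 mm above the worktop) of the orange upright round grip post, 14 mm thick, from 90 to 142 mm, on the black sensor head at the arm's end, 130 mm from the pivot. The head is 54 mm across, from 60 to 90 mm above the worktop; an 18 mm wide bar joins it to the pivot. At the stop the post is above the plate's centre, the head's underside 18 mm above the stack.
- reader_arm (a joint): swing of the reader arm, rad: 0 = parked by its spring to the plate's +y side, growing counter-clockwise seen from above as it swings towards the plate; 1.30 = against the hard stop over the plate. The spring always pulls back to 0: about 2.5 N at the post when parked, 7 N at the stop.
- backing_disc_centre (a point): centre of the loose dark steel backing disc, 52 mm across, 12 mm thick, 80 g, lying flat on the worktop; z is its upright axis
- green_cassette_centre (a point): centre of the loose green filter cassette with a white face, 52 mm across, 12 mm thick, 40 g, lying flat on the worktop; z is its upright axis
- blue_cassette_centre (a point): centre of the blue filter cassette with a white face, same size as the green one; it belongs to another sample and stays where it is
- cup_red: sample cup with red lid, 50 mm across, 58 mm tall, loose, to be left alone; origin under its centre
- cup_yellow: sample cup with yellow lid, 50 mm across, 58 mm tall, loose, to be left alone; origin under its centre
- roll: white label roll lying flat, 61 mm across, 30 mm tall, loose, to be left alone; origin under its centre
- timer: white countdown timer, 62x62x19 mm, loose, to be left alone; origin under its centre
Not all that is in view belongs to the job. Leave any purple or red look-alike of the part that bears backing_disc_centre alone.

How it is judged:
On the way, in this order (a step that is already met when the one before it is completed fails the run):
1. the backing disc lies flat and centred on the plate, let go (horizontal distance between backing_disc_centre and plate_centre below 0.01 m and z of backing_disc_centre in the frame of plate_centre between 0.003 and 0.009 m and angle between backing_disc_centre's own z axis and vertical below 0.12 rad and contact force between the fingers and backing_disc below 0.2 N and linear speed of backing_disc below 0.02 m/s), for 0.2 s.
2. the green cassette lies flat and centred on the backing disc, let go (horizontal distance between each of green_cassette_centre, backing_disc_centre and plate_centre below 0.01 m and z of green_cassette_centre in the frame of plate_centre between 0.015 and 0.021 m and angle between each of green_cassette_centre, backing_disc_centre's own z axis and vertical below 0.12 rad and z of backing_disc_centre in the frame of plate_centre between 0.003 and 0.009 m and contact force between the fingers and green_cassette below 0.2 N and linear speed of green_cassette below 0.02 m/s), for 0.2 s.
At the end, for the whole second after the job is handed in: The robot holds the reader arm at its stop (within 0.07 rad) by contact, with the backing disc on the plate and the green cassette on it, both flat and each within 10 mm of the plate's centre (horizontal distance between each of backing_disc_centre, green_cassette_centre and plate_centre below 0.01 m and z of backing_disc_centre in the frame of plate_centre between 0.003 and 0.009 m and angle between each of backing_disc_centre, green_cassette_centre's own z axis and vertical below 0.12 rad and z of green_cassette_centre in the frame of plate_centre between 0.015 and 0.021 m and value of joint reader_arm above 1.23 rad and contact force between any of the fingers, the arm and reader_arm above 0.5 N); the arm keeps its last pose, push and grip.
It fails at once if the blue cassette, a cup, the label roll or the timer was moved by more than 25 mm (distance of any of blue_cassette_centre, cup_red, cup_yellow, roll, timer from where it was at the start of the episode above 0.025 m).
It also fails if it takes over 70 s, if anything falls off the work surface, if the arm or the gripper's body presses on something with over 40 N, if the wrist force passes 120 N, or if a joint passes its speed limit or range.

## Working session

There is one attempt and no reset: what is moved stays moved. The work goes in short steps, Python scripts to look and compute and a tool call to move; the robot and the scene stay as the last step left them, time stands still between calls to the robot, and variables do not carry over. Pictures are saved under pics/ and viewed, and the job is handed in when it is done.

Besides the shell and the picture viewer there is one more tool, called after "Emit:" in YAML: its name, and indented under it one key for each argument. drive_tool: Moves the arm, as the interface text tells. Its arguments: {"type":"object","properties":{"moves":{"type":"array"}},"required":["moves"]}

```bash
ls; mkdir -p pics; python3 - <<'E'
from plant import r,cams
import cv2
print(r.get_state())
for n in ["scene","top","wrist"]:
    print(n,cams.camera_info(n))
    im=cams.capture(n); cv2.imwrite(f"pics/{n}0.png",im[:,:,::-1])
E
```

```text
pics
{'clock': 0.0, 'qpos': array([-1.06837398e+00,  3.85546012e-01,  6.63154060e-03, -5.08459739e-04,
       -1.19397565e+00, -2.58582327e-01]), 'joint_velocities': array([-0.00124484,  0.0007784 ,  0.00098276, -0.0002123 ,  0.00070843,
       -0.00015047]), 'tau': array([-1.08472414e-03, -3.92288768e+01,  1.88394374e+01,  4.18628901e+00,
       -4.77248192e-03,  3.70779503e-06]), 'ee_pos': array([ 0.15074481, -0.60587084,  0.19272885]), 'ee_rot': array([-1.69409270e-04, -1.21525020e-01,  9.92587788e-01,  1.05977788e-03]), 'contact_force': array([0.00319093, 0.02814938, 0.62984067]), 'moment': array([-0.03238399,  0.01206014, -0.02144365]), 'finger_gap': 0.08552377076665975}
scene {'fov_y': 44.146034037506304, 'cx': 254.27067608382345, 'cy': 187.6173896291693, 'xyz': array([ 0.02023017, -1.15825123,  1.06788936]), 'attitude': array([-0.42020047,  0.88175938, -0.19815219,  0.08165582])}
top {'fov_y': 50.806389882268356, 'cx': 260.0344768454541, 'cy': 197.7937056686453, 'xyz': array([-0.08748189, -0.25162297,  1.38269921]), 'attitude': array([-0.1803988 ,  0.78129919, -0.5825164 ,  0.13305073])}
wrist {'fov_y': 62.8982978989581, 'cx': 259.1301743087293, 'cy': 196.08022815660942, 'tool_from_camera': array([[-1.64970425e-03, -9.58992935e-01, -2.83425174e-01,
         7.13142330e-02],
       [ 9.99998632e-01, -1.54813185e-03, -5.82356500e-04,
        -1.85870406e-03],
       [ 1.19696231e-04, -2.83425747e-01,  9.58994177e-01,
        -1.80380071e-01],
       [ 0.00000000e+00,  0.00000000e+00,  0.00000000e+00,
         1.00000000e+00]])}
```

View pics/scene0.png

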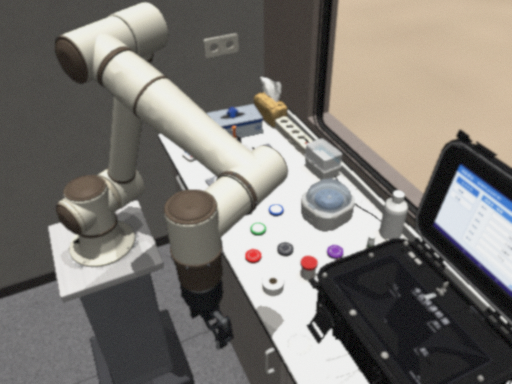

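View pics/top0.png

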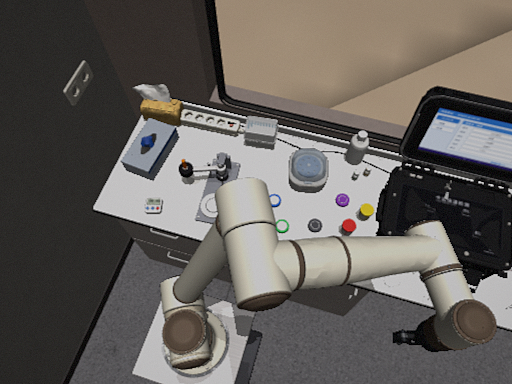

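View pics/wrist0.png

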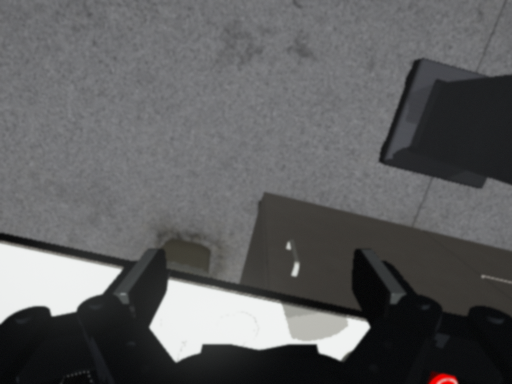

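```bash
cat > h.py <<'E'
import numpy as np, cv2
from plant import r,cams
from scipy.spatial.transform import Rotation as R
def q2R(q): return R.from_quat([q[1],q[2],q[3],q[0]]).as_matrix()
def pose(name,st=None):
    i=cams.camera_info(name); f=192/np.tan(np.radians(i["fov_y"]/2))
    if name=="wrist":
        st=st or r.get_state(); T=np.array(i["tool_from_camera"]); A=q2R(st["ee_rot"])
        return A@T[:3,:3], A@T[:3,3]+st["ee_pos"], f,i["cx"],i["cy"]
    return q2R(i["attitude"]),np.array(i["xyz"]),f,i["cx"],i["cy"]
def p2w(P,u,v,z):
    A,c,f,cx,cy=P; d=A@np.array([(u-cx)/f,(v-cy)/f,1]); return c+d*(z-c[2])/d[2]
def w2p(P,p):
    A,c,f,cx,cy=P; q=A.T@(np.array(p)-c); return q[:2]/q[2]*f+[cx,cy]
def crop(im,x0,y0,x1,y1,k,fn):
    cv2.imwrite(fn,cv2.resize(im[y0:y1,x0:x1,::-1],None,fx=k,fy=k,interpolation=cv2.INTER_CUBIC))
E
python3 - <<'E'
from h import *
im=cv2.imread("pics/top0.png")[:,:,::-1]
crop(im,140,130,400,260,3,"pics/topc.png")
P=pose("top")
for n,u,v,z in [("plate",210,205,.018),("pivot",222,168,.1),("post",185,168,.116),("green",282,226,.012),("blue",274,200,.012),("disc",315,225,.012),("purple",342,200,.012)]: print(n,p2w(P,u,v,z))
P=pose("scene")
for n,u,v,z in [("green",258,229,.012),("blue",276,210,.012),("disc",286,249,.012),("purple",335,252,.012)]: print(n,p2w(P,u,v,z))
print(w2p(pose("top"),r.get_state()["ee_pos"]))
E
```

```text
plate [0.46518771 0.11084399 0.018     ]
pivot [0.58517978 0.09736713 0.1       ]
post [0.53870998 0.22123816 0.116     ]
green [ 0.46287671 -0.16770835  0.012     ]
blue [ 0.55571561 -0.11123067  0.012     ]
disc [ 0.50098223 -0.28206945  0.012     ]
purple [ 0.62850082 -0.35611472  0.012     ]
green [ 0.46158278 -0.17101167  0.012     ]
blue [ 0.55347656 -0.11574164  0.012     ]
disc [ 0.50125967 -0.28663809  0.012     ]
purple [ 0.62768881 -0.36177157  0.012     ]
[407.55786143 343.43579429]
```

View pics/topc.png

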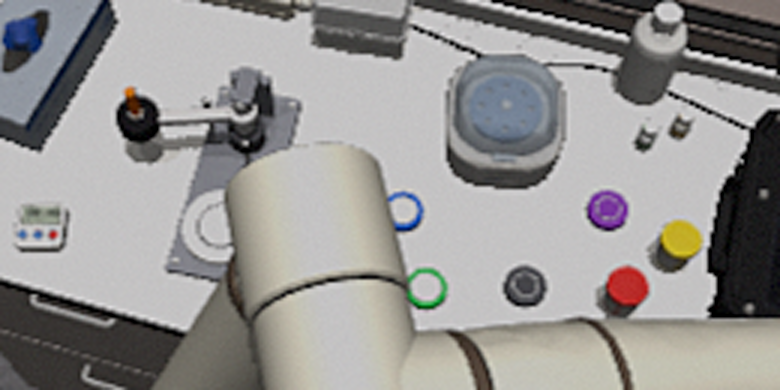

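```bash
python3 - <<'E'
from h import *
P=pose("top")
for n,u,v,z in [("cupred",348,226,.058),("cupyel",366,211,.058),("casecorner",380,250,.1),("timer",153,206,.02),("appliance left",290,180,.08),("app near",310,190,.05)]: print(n,p2w(P,u,v,z))
P=pose("scene")
for n,u,v,z in [("redtwin",253,256,.012),("roll",273,284,.03),("case corner near left",320,275,.1),("case near",372,383,.1)]: print(n,p2w(P,u,v,z))
d=np.array([0.501,-0.284,0.20])-r.get_state()["ee_pos"]
print(q2R(r.get_state()["ee_rot"]).T@d)
E
```

```text
cupred [ 0.51065221 -0.39326339  0.058     ]
cupyel [ 0.58597992 -0.44379254  0.058     ]
casecorner [ 0.43759143 -0.50712795  0.1       ]
timer [0.40019593 0.31186156 0.02      ]
appliance left [ 0.61860413 -0.15228701  0.08      ]
app near [ 0.6152791  -0.23159494  0.05      ]
redtwin [ 0.399322   -0.26879366  0.012     ]
roll [ 0.39940168 -0.40270336  0.03      ]
case corner near left [ 0.49806179 -0.48051333  0.1       ]
case near [ 0.44490279 -0.78434205  0.1       ]
[-0.41758804  0.22804008 -0.00668539]
```

Emit:
drive_tool:
  moves:
    - [100, [-0.12, 0.14, -0.03], [0, 0, 0]]
    - [100, [-0.12, 0.14, -0.03], [0, 0, 0]]
    - [100, [-0.12, 0.14, -0.03], [0, 0, 0]]
    - [100, [-0.12, 0.14, -0.03], [0, 0, 0]]
    - [100, [-0.12, 0.14, -0.03], [0, 0, 0]]
    - [100, [-0.4, 0.226, -0.03], [0, 0, 0]]
    - [100, [-0.4, 0.226, -0.03], [0, 0, 0]]
    - [100, [-0.4, 0.226, -0.03], [0, 0, 0]]
    - [100, [-0.4, 0.226, -0.03], [0, 0, 0]]
    - [100, [-0.4, 0.226, -0.03], [0, 0, 0]]

```text
clock: 0.98
ee_pos: [0.4133, -0.3327, 0.2239]
ee_rot: [0.0, -0.122, 0.993, 0.0]
contact_force: [0.6, -0.6, -0.2]
finger_gap: 0.0853
```

Emit:
drive_tool:
  moves:
    - [100, [-0.1, 0.03, 0.03], [0, 0, 0]]
    - [100, [-0.1, 0.03, 0.03], [0, 0, 0]]
    - [100, [-0.1, 0.03, 0.03], [0, 0, 0]]

```text
clock: 1.23
ee_pos: [0.5041, -0.2785, 0.1922]
ee_rot: [-0.0, -0.123, 0.992, 0.001]
contact_force: [-0.5, 0.2, 0.0]
finger_gap: 0.0854
```

```bash
cat > look.py <<'E'
import sys
from h import *
st=r.get_state(); print(st["clock"],st["ee_pos"].round(4),st["ee_rot"].round(4),st["qpos"].round(2),st["contact_force"].round(1),st["finger_gap"])
for n in sys.argv[2:]:
    im=cams.capture(n); np.savez("pics/%s_%s.npz"%(n,sys.argv[1]),im=im,pos=st["ee_pos"],rot=st["ee_rot"])
    cv2.imwrite("pics/%s_%s.png"%(n,sys.argv[1]),cv2.resize(im[:,:,::-1],None,fx=1.5,fy=1.5,interpolation=cv2.INTER_CUBIC))
E
python3 look.py 1 wrist
```

```text
1.2333 [ 0.5041 -0.2785  0.1922] [-4.000e-04 -1.227e-01  9.924e-01  5.000e-04] [-0.22  0.3  -0.12 -0.   -1.15 -1.1 ] [-0.5  0.2  0. ] 0.08535532735452651
```

View pics/wrist_1.png

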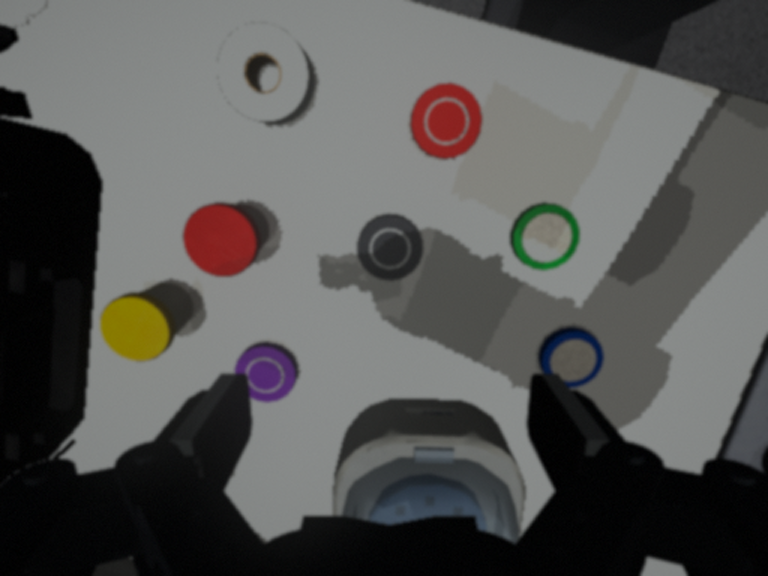

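```bash
python3 - <<'E'
from h import *
d=np.load("pics/wrist_1.npz"); im=d["im"]; st=dict(ee_pos=d["pos"],ee_rot=d["rot"])
crop(im,225,125,305,200,7,"pics/c1.png")
crop(im,330,125,400,190,7,"pics/c2.png")
P=pose("wrist",st)
for n,u,v in [("disc",260,164.5),("green",363.7,157.5),("blue",381,238),("red",297,80.5),("purp",177.5,248)]: print(n,p2w(P,u,v,.012))
E
```

```text
disc [ 0.50124405 -0.28007121  0.012     ]
green [ 0.46430693 -0.1657215   0.012     ]
blue [ 0.55480008 -0.11110346  0.012     ]
red [ 0.40242494 -0.26358288  0.012     ]
purp [ 0.62958282 -0.35500344  0.012     ]
```

View pics/c1.png

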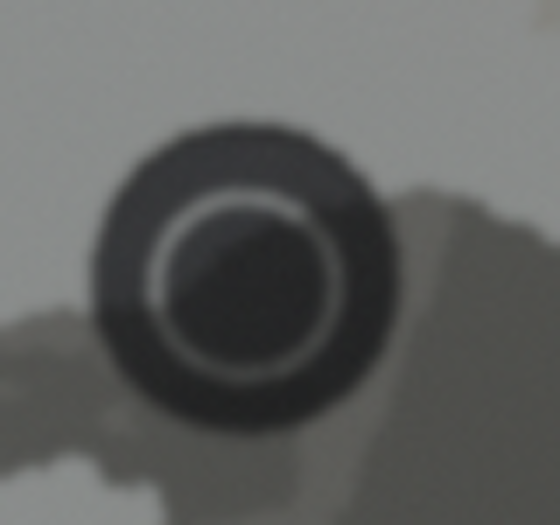

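View pics/c2.png

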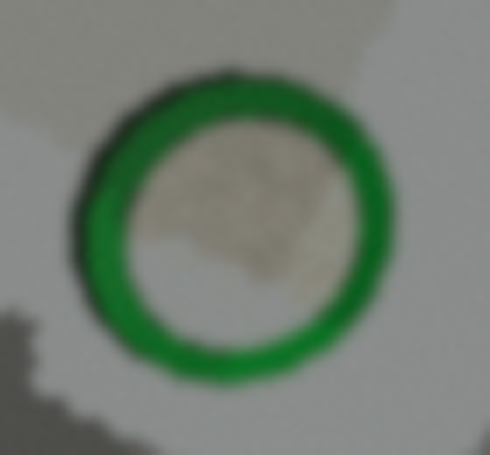

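Emit:
drive_tool:
  moves:
    - [100, [0.0035, -0.0017, 0.04], [0, 0, 0]]
    - [100, [0.0035, -0.0017, 0.08], [0, 0, 0]]
    - [100, [0.0035, -0.0017, 0.12], [0, 0, 0]]
    - [100, [0.0035, -0.0017, 0.15], [0, 0, 0]]
    - [100, [0.0035, -0.0017, 0.15], [0, 0, 0]]

```text
clock: 1.7
ee_pos: [0.4932, -0.2817, 0.037]
ee_rot: [-0.007, -0.121, 0.993, 0.003]
contact_force: [-1.3, -0.5, -1.0]
finger_gap: 0.0854
```

```bash
python3 look.py 2 wrist
```

```text
1.7 [ 0.4932 -0.2817  0.037 ] [-0.0066 -0.1207  0.9927  0.0034] [-0.23  0.46 -0.32 -0.   -0.81 -1.09] [-1.3 -0.5 -1. ] 0.08535850252367753
```

View pics/wrist_2.png

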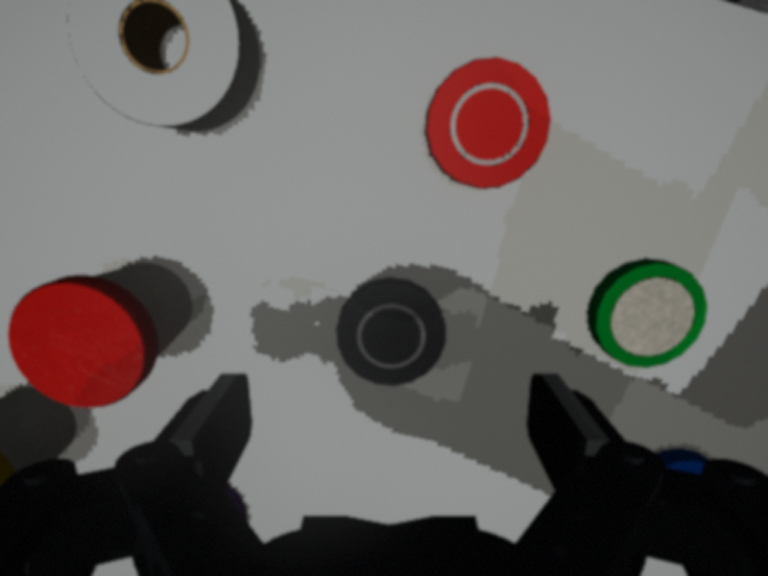

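Emit:
drive_tool:
  moves:
    - [100, [0, 0, 0], [0, 0, 0]]
    - [100, [0, 0, 0], [0, 0, 0]]

```text
clock: 1.92
ee_pos: [0.5008, -0.2843, 0.0464]
ee_rot: [0.002, -0.122, 0.993, -0.001]
contact_force: [0.6, -0.4, 1.0]
finger_gap: 0.0857
```

```bash
python3 look.py 3 wrist;  python3 - <<'E'
from h import *
d=np.load("pics/wrist_3.npz"); im=d["im"]; 
crop(im,205,150,325,270,5,"pics/c3.png")
E
```

```text
1.9167 [ 0.5008 -0.2843  0.0464] [ 0.0021 -0.1218  0.9925 -0.0012] [-0.23  0.45 -0.31  0.   -0.81 -1.09] [ 0.6 -0.4  1. ] 0.08571582286896155
```

View pics/c3.png

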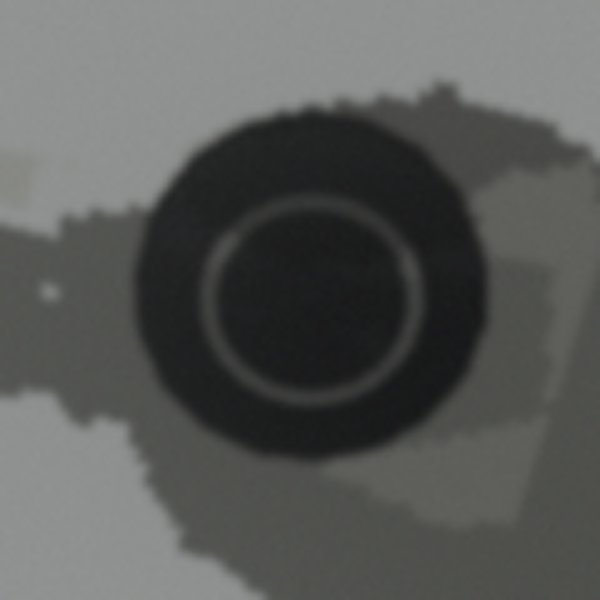

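```bash
cat > td.py <<'E'
from h import *
def td(w,st=None):
    st=st or r.get_state(); return q2R(st["ee_rot"]).T@(np.array(w)-st["ee_pos"])
E
python3 - <<'E'
from td import *
d=np.load("pics/wrist_3.npz"); st=dict(ee_pos=d["pos"],ee_rot=d["rot"]); P=pose("wrist",st)
p=p2w(P,267.2,209.6,.012);print(p,td(p,st))
st=r.get_state();print(st["ee_pos"],td(p))
E
```

```text
[ 0.50231868 -0.28010778  0.012     ] [-0.00235048  0.00382143  0.0343922 ]
[ 0.50082835 -0.28420682  0.04655864] [-0.00228097  0.00371627  0.03455878]
```

Emit:
drive_tool:
  moves:
    - [100, [-0.001, 0.0015, 0.01], [0, 0, 0]]
    - [100, [-0.001, 0.0015, 0.02], [0, 0, 0]]
    - [100, [-0.001, 0.0015, 0.028], [0, 0, 0]]
    - [100, [-0.001, 0.0015, 0.033], [0, 0, 0]]
    - [100, [-0.001, 0.0015, 0.035], [0, 0, 0]]
    - [100, [-0.001, 0.0015, 0.035], [0, 0, 0]]
    - [100, [-0.001, 0.0015, 0.035], [0, 0, 0]]
    - [100, [-0.001, 0.0015, 0.035], [0, 0, 0]]

```text
clock: 2.63
ee_pos: [0.4998, -0.2819, 0.0091]
ee_rot: [0.0, -0.122, 0.993, -0.0]
contact_force: [-0.0, 0.7, 0.0]
finger_gap: 0.085
```

```bash
python3 look.py 4 wrist;python3 - <<'E'
from td import *
print(td([.502,-.2803,.0]))
E
```

```text
2.6333 [ 0.4998 -0.2819  0.0091] [ 3.000e-04 -1.216e-01  9.926e-01 -2.000e-04] [-0.23  0.5  -0.34  0.   -0.73 -1.1 ] [-0.   0.7  0. ] 0.08498183897315319
[-0.0025144   0.00101158  0.00913476]
```

View pics/wrist_4.png

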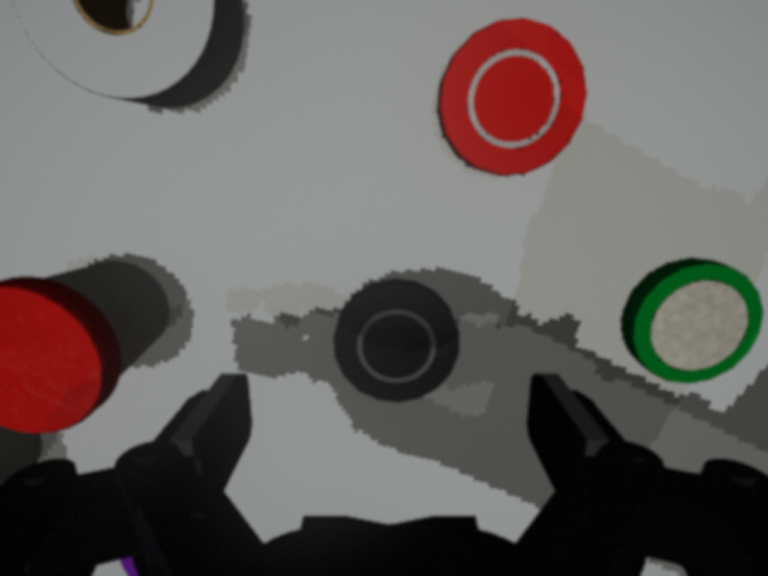

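```bash
python3 - <<'E'
from td import *
d=np.load("pics/wrist_4.npz"); st=dict(ee_pos=d["pos"],ee_rot=d["rot"]); P=pose("wrist",st)
p=p2w(P,264,230,.012);print(p,td(p,st))
print(w2p(P,d["pos"]))
E
```

```text
[ 0.50211035 -0.28035591  0.012     ] [-0.00265974  0.00096159 -0.00294645]
[262.37858922 224.13656504]
```

Emit:
drive_tool:
  moves:
    - [100, [-0.0025, 0.001, 0.005], [0, 0, 0]]
    - [100, [-0.0025, 0.001, 0.009], [0, 0, 0]]
    - [85, [-0.0025, 0.001, 0.009], [0, 0, 0]]
    - [70, [-0.0025, 0.001, 0.009], [0, 0, 0]]
    - [55, [-0.0025, 0.001, 0.009], [0, 0, 0]]
    - [40, [-0.0025, 0.001, 0.009], [0, 0, 0]]
    - [40, [-0.0025, 0.001, 0.009], [0, 0, 0]]
    - [40, [-0.0025, 0.001, 0.009], [0, 0, 0]]
    - [40, [-0.0025, 0.001, 0.009], [0, 0, 0]]
    - [40, [-0.0025, 0.001, 0.009], [0, 0, 0]]

```text
clock: 3.52
ee_pos: [0.5017, -0.2802, -0.0001]
ee_rot: [0.0, -0.122, 0.993, -0.0]
contact_force: [0.4, -0.6, 0.1]
finger_gap: 0.0344
```

```bash
python3 look.py 5 wrist
```

```text
3.5167 [ 5.017e-01 -2.802e-01 -1.000e-04] [ 1.000e-04 -1.216e-01  9.926e-01 -0.000e+00] [-0.23  0.51 -0.35 -0.   -0.71 -1.1 ] [ 0.4 -0.6  0.1] 0.034371084588199846
```

View pics/wrist_5.png

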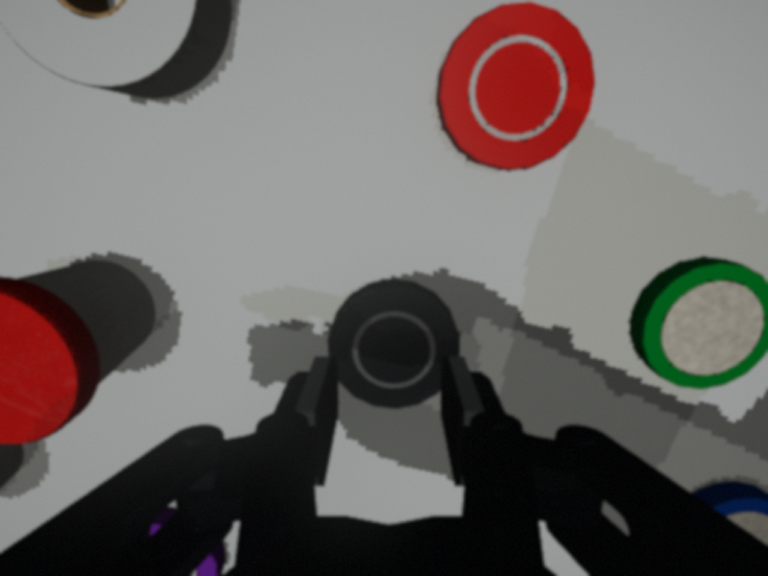

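```bash
python3 - <<'E'
from h import *
im=np.load("pics/wrist_5.npz")["im"][170:360,150:370].astype(float)
im=(255*(im/255)**.5).astype(np.uint8)
cv2.imwrite("pics/c5.png",cv2.resize(im[:,:,::-1],None,fx=3.4,fy=3.1,interpolation=cv2.INTER_CUBIC))
E
```

```text
(no output)
```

View pics/c5.png

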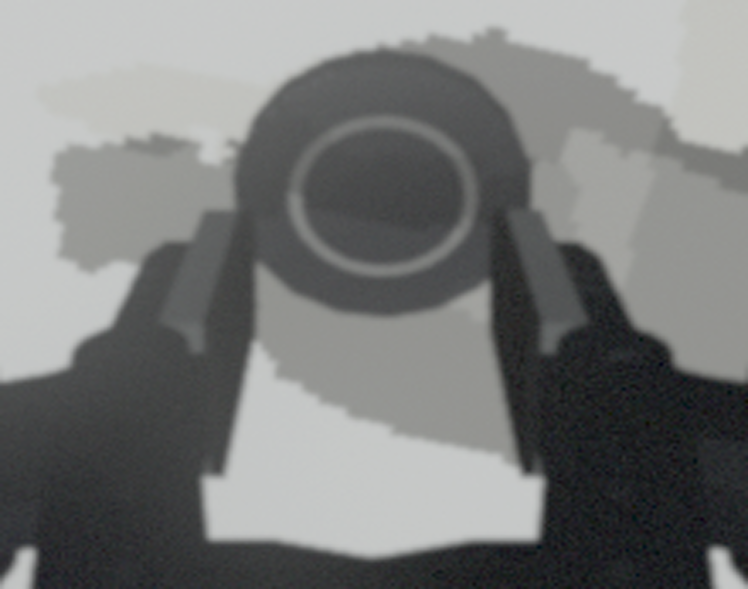

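```bash
python3 look.py 5 scene top; python3 - <<'E'
from h import *
im=np.load("pics/scene_5.npz")["im"]; P=pose("scene"); u=w2p(P,[.502,-.28,0]); print(u)
im=(255*(im/255)**.6).astype(np.uint8)
x,y=int(u[0]),int(u[1]); crop(im,x-60,y-60,x+60,y+40,6,"pics/c6.png")
im=np.load("pics/top_5.npz")["im"]; P=pose("top"); u=w2p(P,[.502,-.28,0]); print(u)
x,y=int(u[0]),int(u[1]); crop((255*(im/255)**.6).astype(np.uint8),x-60,y-60,x+60,y+40,6,"pics/c7.png")
E
```

```text
3.5667 [ 5.017e-01 -2.802e-01 -1.000e-04] [ 1.000e-04 -1.216e-01  9.926e-01 -0.000e+00] [-0.23  0.51 -0.35 -0.   -0.71 -1.1 ] [-0.5 -1.  -0.6] 0.034149491092113286
[285.12639418 250.2012072 ]
[314.12269418 225.83280214]
```

View pics/c6.png

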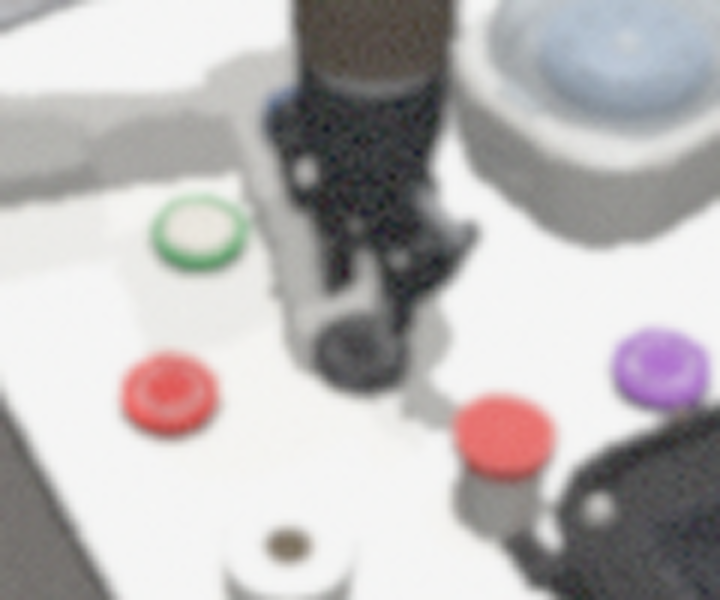

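View pics/c7.png

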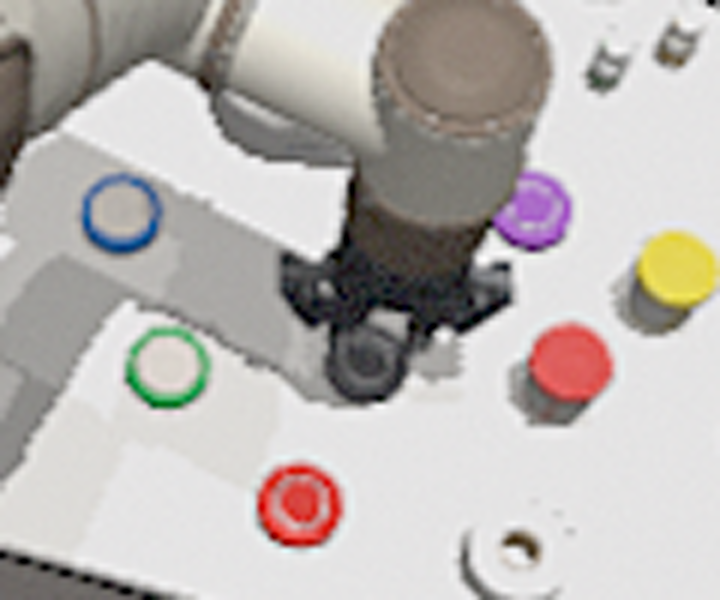

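Emit:
drive_tool:
  moves:
    - [85, [0, 0, 0], [0, 0, 0]]
    - [85, [0, 0, 0], [0, 0, 0]]
    - [85, [0, 0, 0], [0, 0, 0]]
    - [85, [0, 0, 0], [0, 0, 0]]
    - [85, [0, 0, 0.004], [0, 0, 0]]
    - [85, [0, 0, 0.008], [0, 0, 0]]
    - [85, [0, 0, 0.012], [0, 0, 0]]
    - [85, [0, 0, 0.012], [0, 0, 0]]

```text
clock: 4.33
ee_pos: [0.5008, -0.2799, -0.0134]
ee_rot: [-0.001, -0.121, 0.993, 0.001]
contact_force: [0.3, -0.0, 1.0]
finger_gap: 0.0725
```

```bash
python3 look.py 6 wrist; python3 look.py 6 scene; python3 - <<'E'
from h import *
im=np.load("pics/scene_6.npz")["im"]
im=(255*(im/255)**.6).astype(np.uint8)
crop(im,225,190,345,290,6,"pics/c8.png")
E
```

```text
4.3333 [ 0.5008 -0.2799 -0.0134] [-1.000e-03 -1.215e-01  9.926e-01  5.000e-04] [-0.23  0.53 -0.36 -0.   -0.69 -1.1 ] [ 0.3 -0.   1. ] 0.07252967396768034
4.3833 [ 0.501  -0.2801 -0.013 ] [-8.000e-04 -1.216e-01  9.926e-01  3.000e-04] [-0.23  0.53 -0.36 -0.   -0.69 -1.1 ] [ 0.  -0.7 -0.3] 0.07245342420428943
```

View pics/wrist_6.png

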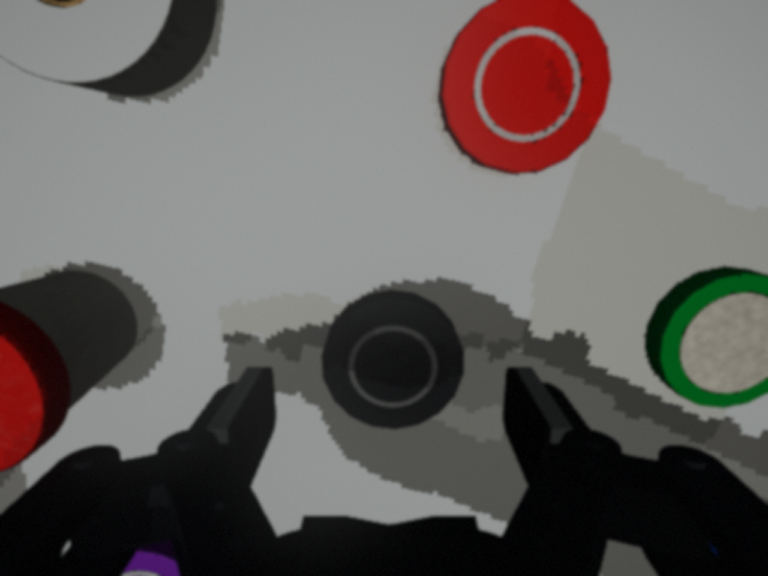

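View pics/c8.png

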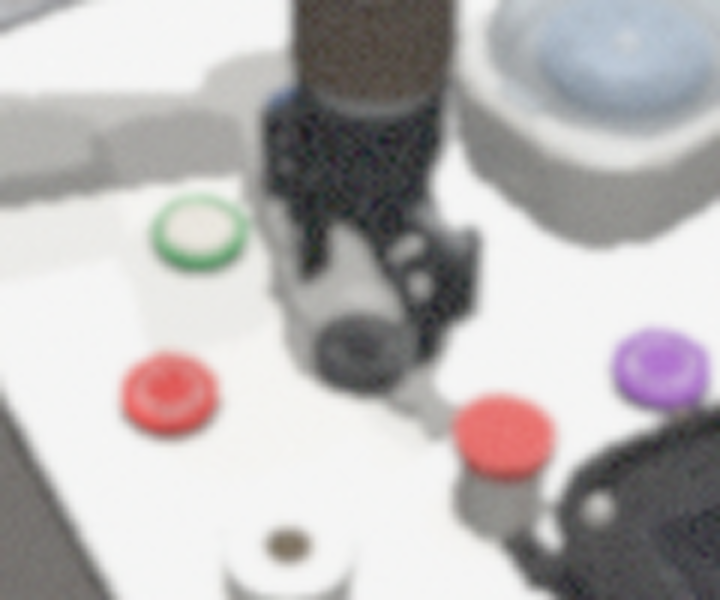

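Emit:
drive_tool:
  moves:
    - [85, [0, 0, 0.004], [0, 0, 0]]
    - [85, [0, 0, 0.008], [0, 0, 0]]
    - [85, [0, 0, 0.012], [0, 0, 0]]
    - [85, [0, 0, 0.014], [0, 0, 0]]
    - [85, [0, 0, 0.014], [0, 0, 0]]

```text
clock: 4.85
ee_pos: [0.5011, -0.28, -0.027]
ee_rot: [-0.001, -0.122, 0.993, 0.0]
contact_force: [-0.1, 0.1, -0.4]
finger_gap: 0.0724
```

```bash
python3 look.py 7 wrist; python3 look.py 7 scene; python3 - <<'E'
from h import *
im=np.load("pics/scene_7.npz")["im"]
im=(255*(im/255)**.6).astype(np.uint8)
crop(im,225,190,345,290,6,"pics/c9.png")
E
```

```text
4.85 [ 0.5011 -0.28   -0.027 ] [-7.000e-04 -1.216e-01  9.926e-01  3.000e-04] [-0.23  0.55 -0.37 -0.   -0.66 -1.1 ] [-0.1  0.1 -0.4] 0.0724377901386485
4.9 [ 0.5014 -0.2802 -0.0266] [-4.000e-04 -1.216e-01  9.926e-01  1.000e-04] [-0.23  0.55 -0.37  0.   -0.66 -1.1 ] [-0.   0.5  0.4] 0.07244725161967817
```

View pics/wrist_7.png

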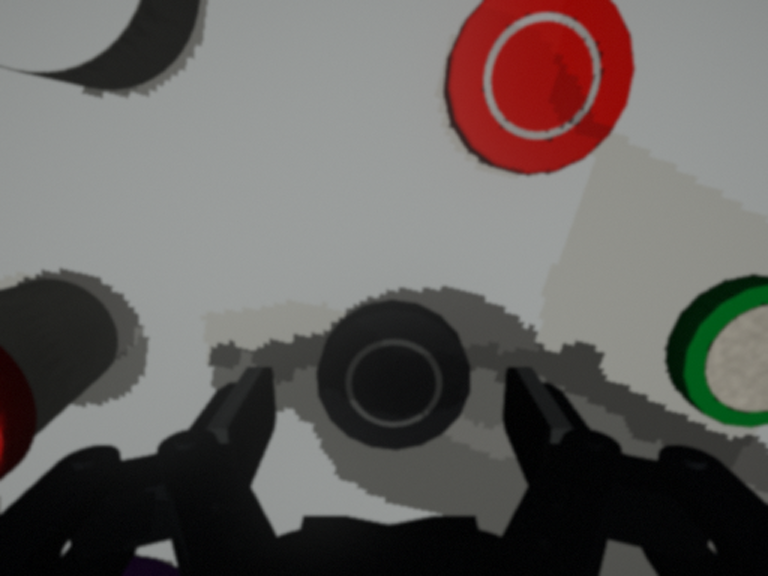

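View pics/c9.png

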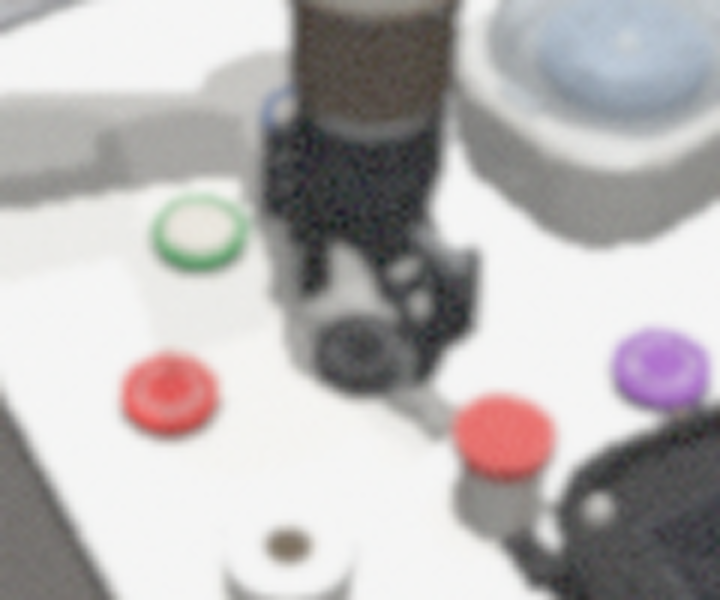

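Emit:
drive_tool:
  moves:
    - [85, [0, 0.0015, 0.004], [0, 0, 0]]
    - [85, [0, 0.0015, 0.008], [0, 0, 0]]
    - [85, [0, 0.0015, 0.01], [0, 0, 0]]
    - [85, [0, 0.0015, 0.012], [0, 0, 0]]
    - [85, [0, 0.0015, 0.012], [0, 0, 0]]

```text
clock: 5.37
ee_pos: [0.5009, -0.2786, -0.0387]
ee_rot: [-0.0, -0.122, 0.993, 0.0]
contact_force: [-0.2, 0.4, 1.2]
finger_gap: 0.0725
```

```bash
python3 look.py 8 wrist; python3 look.py 8 scene; python3 - <<'E'
from h import *
im=np.load("pics/scene_8.npz")["im"]
im=(255*(im/255)**.6).astype(np.uint8)
crop(im,225,190,345,290,6,"pics/c10.png")
E
```

```text
5.3667 [ 0.5009 -0.2786 -0.0387] [-4.000e-04 -1.216e-01  9.926e-01  2.000e-04] [-0.23  0.57 -0.38 -0.   -0.63 -1.1 ] [-0.2  0.4  1.2] 0.07246759662815555
5.4167 [ 0.5011 -0.2787 -0.0385] [-3.000e-04 -1.216e-01  9.926e-01  1.000e-04] [-0.23  0.57 -0.38  0.   -0.63 -1.1 ] [-1.4 -0.4  0.1] 0.07269545546809421
```

View pics/wrist_8.png

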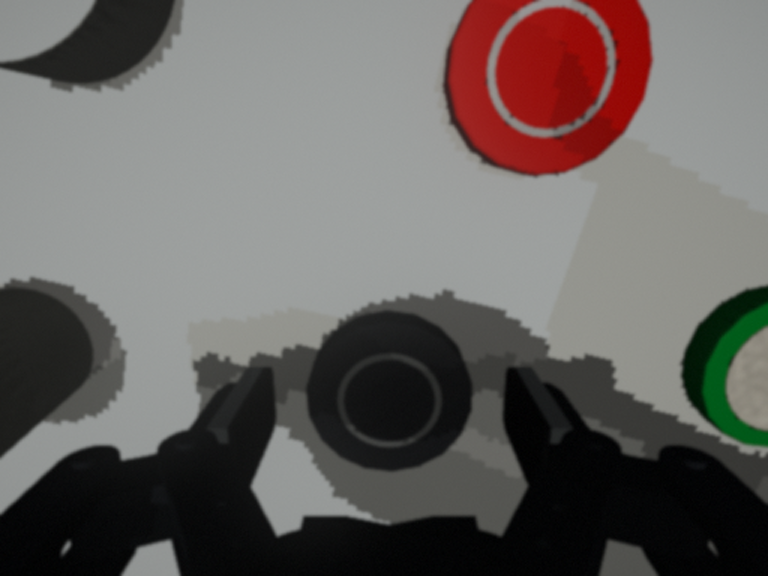

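View pics/c10.png

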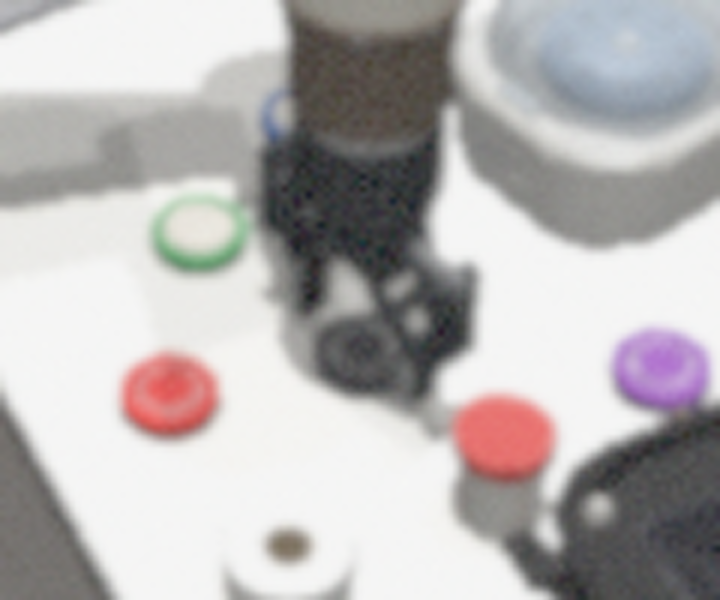

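Emit:
drive_tool:
  moves:
    - [85, [0, 0, 0.003], [0, 0, 0]]
    - [85, [0, 0, 0.005], [0, 0, 0]]
    - [85, [0, 0, 0.005], [0, 0, 0]]
    - [70, [0, 0, 0.005], [0, 0, 0]]
    - [60, [0, 0, 0.005], [0, 0, 0]]
    - [50, [0, 0, 0.005], [0, 0, 0]]
    - [50, [0, 0, 0.005], [0, 0, 0]]
    - [50, [0, 0, 0.005], [0, 0, 0]]

```text
clock: 6.13
ee_pos: [0.5026, -0.2793, -0.0403]
ee_rot: [0.001, -0.122, 0.992, -0.001]
contact_force: [-2.5, 1.7, 14.9]
finger_gap: 0.0498
```

```bash
python3 look.py 9 wrist
```

```text
6.1333 [ 0.5026 -0.2793 -0.0403] [ 1.200e-03 -1.224e-01  9.925e-01 -9.000e-04] [-0.23  0.57 -0.38  0.   -0.62 -1.1 ] [-2.5  1.7 14.9] 0.04979542386121432
```

View pics/wrist_9.png

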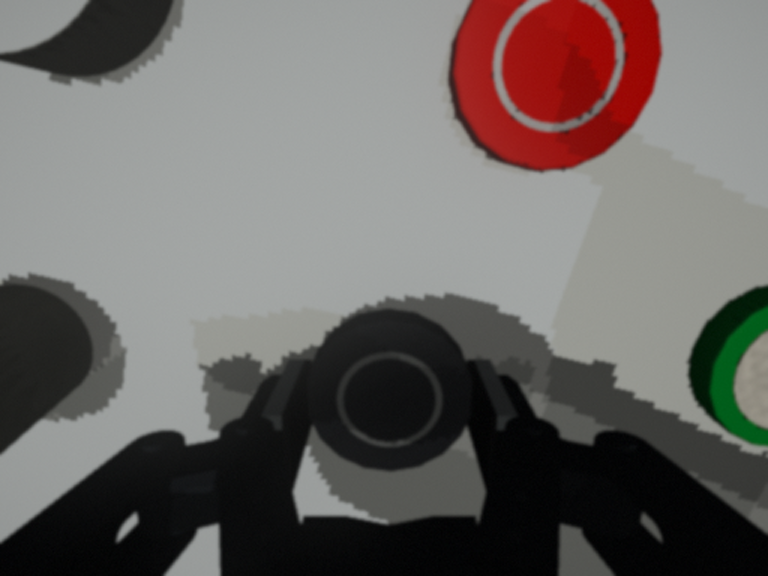

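Emit:
drive_tool:
  moves:
    - [45, [0, 0, -0.002], [0, 0, 0]]
    - [40, [0, 0, -0.002], [0, 0, 0]]
    - [40, [0, 0, -0.002], [0, 0, 0]]

```text
clock: 6.43
ee_pos: [0.5019, -0.2789, -0.0402]
ee_rot: [0.001, -0.122, 0.993, -0.0]
contact_force: [-1.0, 1.7, 7.5]
finger_gap: 0.0499
```

Emit:
drive_tool:
  moves:
    - [40, [0, 0, -0.01], [0, 0, 0]]
    - [40, [0, 0, -0.02], [0, 0, 0]]
    - [40, [0, 0, -0.04], [0, 0, 0]]
    - [40, [0, 0, -0.06], [0, 0, 0]]
    - [40, [0, 0, -0.08], [0, 0, 0]]
    - [40, [0, 0, -0.1], [0, 0, 0]]
    - [40, [0, 0, -0.1], [0, 0, 0]]

```text
clock: 7.02
ee_pos: [0.5042, -0.2799, 0.0636]
ee_rot: [0.004, -0.122, 0.993, -0.002]
contact_force: [0.3, 0.0, -1.3]
finger_gap: 0.0497
```

```bash
python3 look.py 10 wrist scene
```

```text
7.0167 [ 0.5042 -0.2799  0.0636] [ 0.004  -0.1221  0.9925 -0.0021] [-0.23  0.42 -0.29  0.   -0.85 -1.1 ] [ 0.3  0.  -1.3] 0.04968638905936927
```

View pics/wrist_10.png

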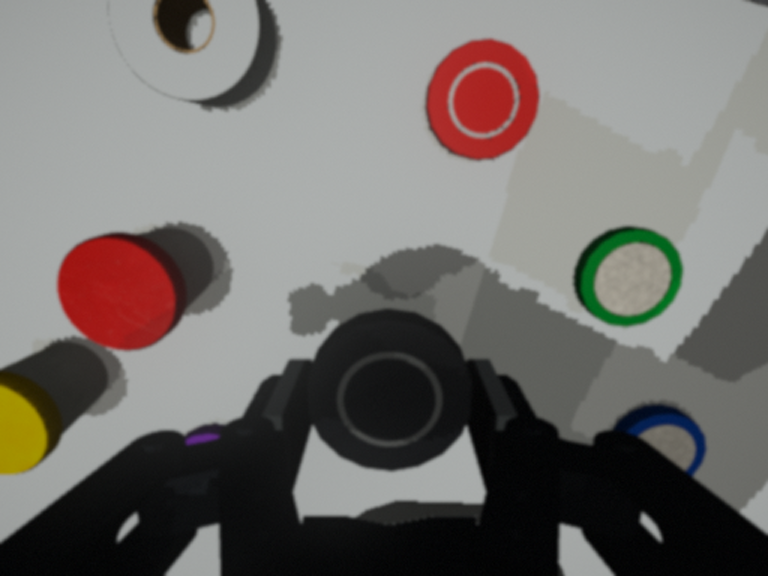

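View pics/scene_10.png

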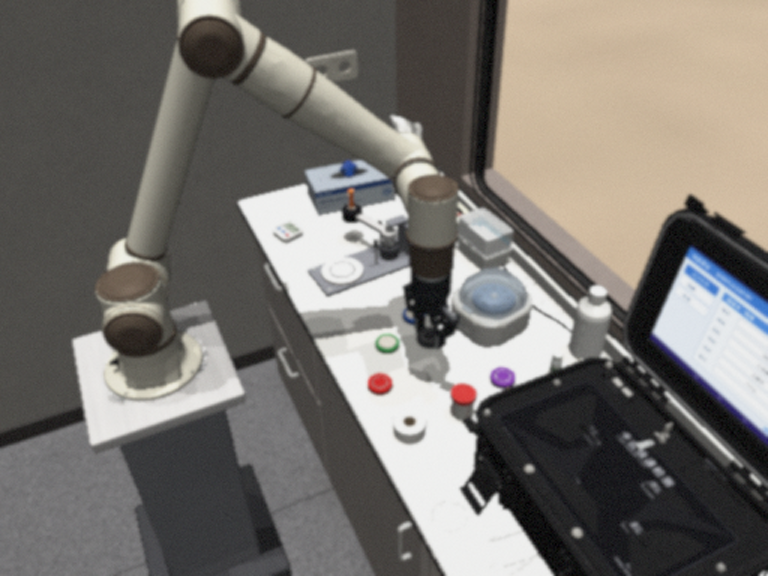

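```bash
python3 look.py 11 top; python3 - <<'E'
from h import *
im=np.load("pics/scene_10.npz")["im"]
crop(im,195,115,285,200,8,"pics/c11.png")
im=np.load("pics/top_11.npz")["im"]
crop(im,160,140,260,230,7,"pics/c12.png")
d=np.load("pics/wrist_10.npz"); st=dict(ee_pos=d["pos"],ee_rot=d["rot"]); P=pose("wrist",st)
A,c=P[0],P[1]
# ray intersect tool z=-.052
p=p2w(P,260,266,d["pos"][2]+.052); print(q2R(d["rot"]).T@(p-d["pos"]))
E
```

```text
7.1167 [ 0.5016 -0.2787  0.0596] [ 9.000e-04 -1.214e-01  9.926e-01 -1.000e-04] [-0.23  0.43 -0.3  -0.   -0.84 -1.1 ] [ 0.2  0.2 -2.3] 0.049606310163894884
[ 8.89940661e-05 -1.59446495e-03 -5.19946266e-02]
```

View pics/c11.png

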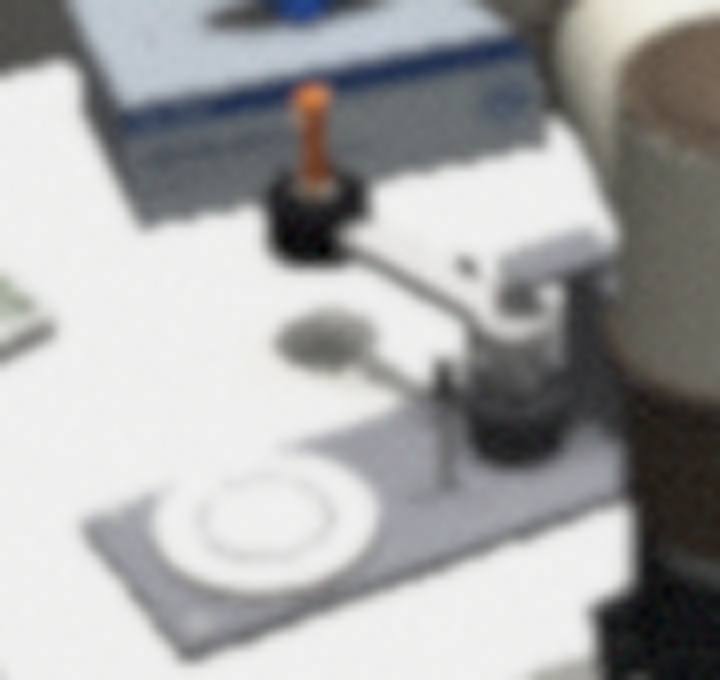

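View pics/c12.png

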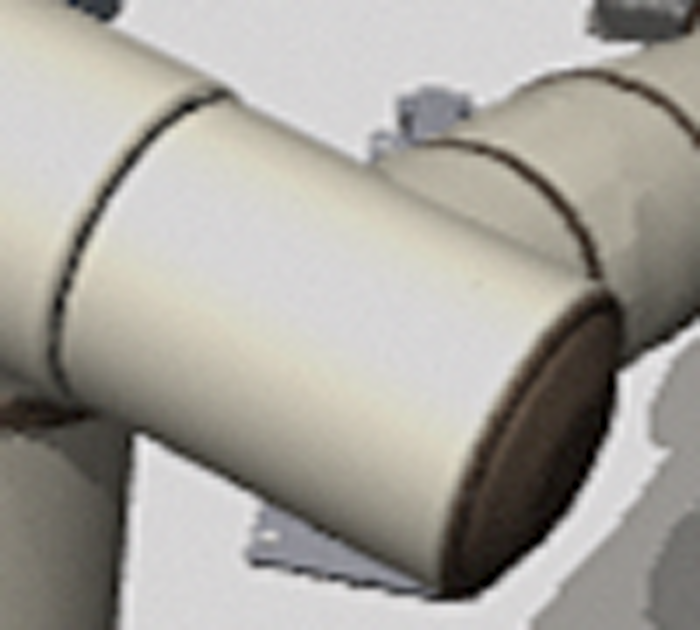

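```bash
python3 - <<'E'
from td import *
P=pose("scene"); p=p2w(P,227.8,179.3,.018); print(p)
print("post top",p2w(P,195+312/8,115+92/8,.142),"post base",p2w(P,195+315/8,115+185/8,.090))
p[2]=.14; print(td(p))
E
```

```text
[0.46940425 0.10095126 0.018     ]
post top [0.55535757 0.23202848 0.142     ] post base [0.55499661 0.23420881 0.09      ]
[-0.0610234   0.37581935 -0.08121902]
```

Emit:
drive_tool:
  moves:
    - [40, [0, 0.02, -0.04], [0, 0, 0]]
    - [40, [-0.01, 0.05, -0.07], [0, 0, 0]]
    - [40, [-0.02, 0.09, -0.08], [0, 0, 0]]
    - [40, [-0.03, 0.13, -0.08], [0, 0, 0]]
    - [40, [-0.03, 0.17, -0.08], [0, 0, 0]]
    - [40, [-0.04, 0.21, -0.08], [0, 0, 0]]
    - [40, [-0.04, 0.25, -0.08], [0, 0, 0]]
    - [40, [-0.05, 0.29, -0.08], [0, 0, 0]]
    - [40, [-0.05, 0.32, -0.08], [0, 0, 0]]
    - [40, [-0.05, 0.34, -0.08], [0, 0, 0]]

```text
clock: 8.0
ee_pos: [0.4662, 0.0656, 0.1374]
ee_rot: [-0.001, -0.123, 0.992, -0.0]
contact_force: [0.4, -0.2, -1.4]
finger_gap: 0.0495
```

Emit:
drive_tool:
  moves:
    - [40, [-0.01, 0.02, 0], [0, 0, 0]]
    - [40, [-0.01, 0.03, 0], [0, 0, 0]]
    - [40, [-0.01, 0.03, 0], [0, 0, 0]]
    - [40, [-0.01, 0.03, 0], [0, 0, 0]]
    - [40, [-0.01, 0.03, 0], [0, 0, 0]]

```text
clock: 8.42
ee_pos: [0.4696, 0.0939, 0.1381]
ee_rot: [-0.001, -0.121, 0.993, -0.0]
contact_force: [-0.7, 0.2, -2.1]
finger_gap: 0.0494
```

```bash
python3 look.py 12 wrist
```

```text
8.4167 [0.4696 0.0939 0.1381] [-9.000e-04 -1.212e-01  9.926e-01 -3.000e-04] [ 0.54  0.19 -0.42 -0.   -0.96 -1.87] [-0.7  0.2 -2.1] 0.049369019177549114
```

View pics/wrist_12.png

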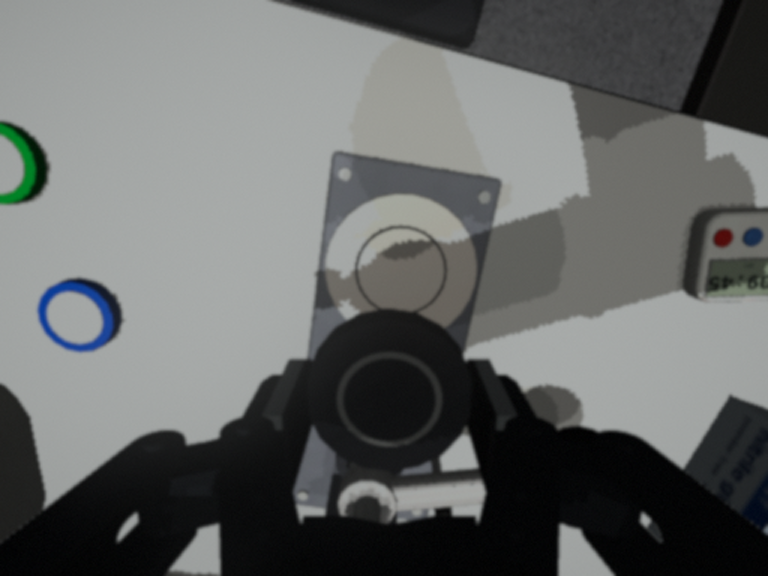

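```bash
python3 - <<'E'
from td import *
d=np.load("pics/wrist_12.npz"); im=d["im"];st=dict(ee_pos=d["pos"],ee_rot=d["rot"]); P=pose("wrist",st)
crop(im,205,120,335,220,5.5,"pics/c13.png")
p=p2w(P,267,179.7,.018); print(p,td(p,st))
E
```

```text
[0.46866556 0.09953051 0.018     ] [-0.00071443  0.00572242  0.12009873]
```

View pics/c13.png

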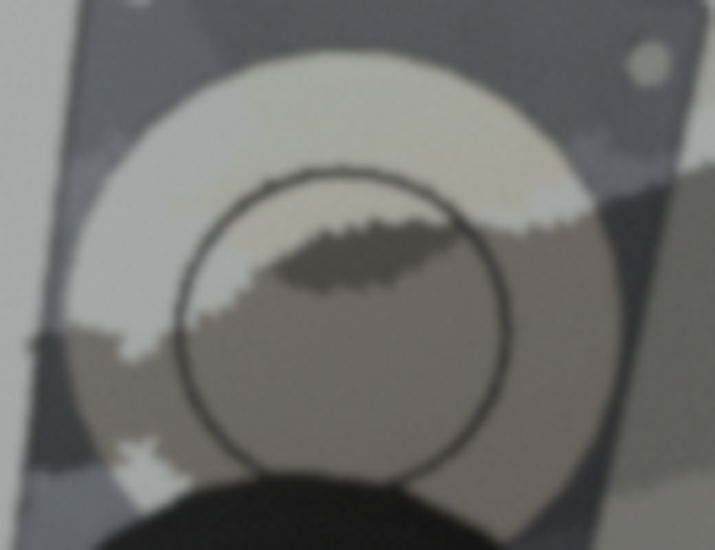

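Emit:
drive_tool:
  moves:
    - [40, [-0.0008, 0.0073, 0.025], [0, 0, 0]]
    - [40, [-0.0008, 0.0073, 0.05], [0, 0, 0]]
    - [40, [-0.0008, 0.0073, 0.075], [0, 0, 0]]
    - [40, [-0.0008, 0.0073, 0.095], [0, 0, 0]]
    - [40, [-0.0008, 0.0073, 0.11], [0, 0, 0]]
    - [40, [-0.0008, 0.0073, 0.12], [0, 0, 0]]
    - [40, [-0.0008, 0.0073, 0.12], [0, 0, 0]]
    - [40, [-0.0008, 0.0073, 0.12], [0, 0, 0]]
    - [40, [-0.0008, 0.0073, 0.12], [0, 0, 0]]

```text
clock: 9.22
ee_pos: [0.4699, 0.1019, 0.0195]
ee_rot: [0.001, -0.121, 0.993, 0.0]
contact_force: [-0.1, -0.2, -0.9]
finger_gap: 0.0494
```

```bash
python3 look.py 13 wrist; python3 - <<'E'
from td import *
d=np.load("pics/wrist_13.npz"); im=d["im"]
crop(im,175,160,345,330,4,"pics/c14.png")
print(td([.4686,.0997,.018],dict(ee_pos=d["pos"],ee_rot=d["rot"])))
E
```

```text
9.2167 [0.4699 0.1019 0.0195] [ 6.000e-04 -1.213e-01  9.926e-01  2.000e-04] [ 0.55  0.36 -0.56  0.   -0.65 -1.88] [-0.1 -0.2 -0.9] 0.04940965604919365
[ 0.00179312 -0.00177118  0.00148534]
```

View pics/c14.png

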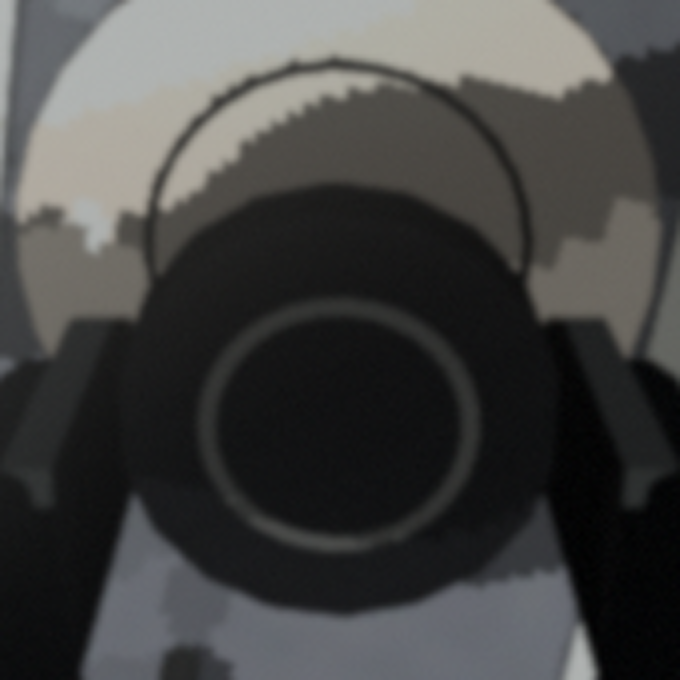

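Emit:
drive_tool:
  moves:
    - [40, [0.0015, 0, 0.01], [0, 0, 0]]
    - [40, [0.0015, 0, 0.02], [0, 0, 0]]
    - [40, [0.0015, 0, 0.028], [0, 0, 0]]
    - [40, [0.0015, 0, 0.034], [0, 0, 0]]
    - [40, [0.0015, 0, 0.036], [0, 0, 0]]
    - [40, [0.0015, 0, 0.037], [0, 0, 0]]
    - [40, [0.0015, 0, 0.037], [0, 0, 0]]
    - [40, [0.0015, 0, 0.037], [0, 0, 0]]

```text
clock: 9.93
ee_pos: [0.4681, 0.1019, -0.0179]
ee_rot: [0.0, -0.122, 0.993, 0.0]
contact_force: [0.3, 1.0, -0.5]
finger_gap: 0.0495
```

```bash
python3 look.py 14 wrist; python3 - <<'E'
from td import *
d=np.load("pics/wrist_14.npz"); im=d["im"]
crop(im,155,160,365,330,3.5,"pics/c15.png")
print(td([.4686,.0997,.018],dict(ee_pos=d["pos"],ee_rot=d["rot"])))
E
```

```text
9.9333 [ 0.4681  0.1019 -0.0179] [ 4.000e-04 -1.217e-01  9.926e-01  1.000e-04] [ 0.55  0.42 -0.6   0.   -0.55 -1.88] [ 0.3  1.  -0.5] 0.049539085404656694
[ 2.60846440e-05 -2.26582752e-03 -3.58564926e-02]
```

View pics/c15.png

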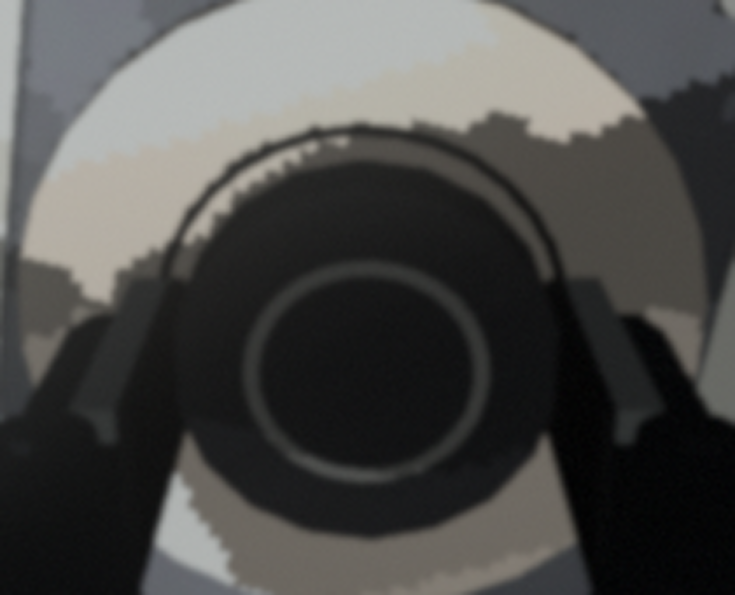

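Emit:
drive_tool:
  moves:
    - [40, [0, 0, 0.002], [0, 0, 0]]
    - [40, [0, 0, 0.0035], [0, 0, 0]]
    - [40, [0, 0, 0.0035], [0, 0, 0]]
    - [50, [0, 0, 0.0035], [0, 0, 0]]
    - [65, [0, 0, 0.0035], [0, 0, 0]]
    - [80, [0, 0, 0.0035], [0, 0, 0]]
    - [80, [0, 0, 0.0035], [0, 0, 0]]
    - [80, [0, 0, 0.0035], [0, 0, 0]]

```text
clock: 10.65
ee_pos: [0.4679, 0.1018, -0.0215]
ee_rot: [0.0, -0.122, 0.993, 0.0]
contact_force: [0.1, -0.7, -0.6]
finger_gap: 0.0681
```

Emit:
drive_tool:
  moves:
    - [80, [0, 0, -0.01], [0, 0, 0]]
    - [80, [0, 0, -0.03], [0, 0, 0]]
    - [80, [0, 0, -0.06], [0, 0, 0]]
    - [80, [0, 0, -0.09], [0, 0, 0]]
    - [80, [0, 0, -0.11], [0, 0, 0]]
    - [80, [0, 0, -0.11], [0, 0, 0]]
    - [80, [0, 0, -0.11], [0, 0, 0]]

```text
clock: 11.23
ee_pos: [0.4683, 0.1021, 0.0894]
ee_rot: [0.001, -0.122, 0.993, 0.001]
contact_force: [-0.2, -0.9, -0.4]
finger_gap: 0.0685
```

```bash
python3 look.py 15 wrist
```

```text
11.2333 [0.4683 0.1021 0.0894] [ 1.400e-03 -1.215e-01  9.926e-01  8.000e-04] [ 0.55  0.25 -0.49 -0.   -0.83 -1.88] [-0.2 -0.9 -0.4] 0.068529538481034
```

View pics/wrist_15.png

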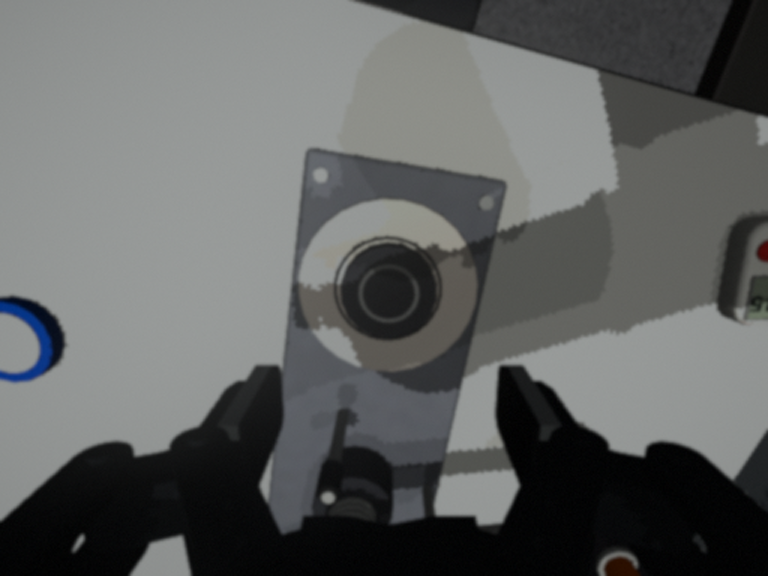

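Emit:
drive_tool:
  moves:
    - [85, [0.01, -0.04, -0.02], [0, 0, 0]]
    - [85, [0.02, -0.08, -0.02], [0, 0, 0]]
    - [85, [0.03, -0.12, -0.02], [0, 0, 0]]
    - [85, [0.042, -0.16, -0.02], [0, 0, 0]]
    - [85, [0.053, -0.2, -0.02], [0, 0, 0]]
    - [85, [0.061, -0.23, -0.02], [0, 0, 0]]
    - [85, [0.069, -0.25, -0.01], [0, 0, 0]]
    - [85, [0.069, -0.257, 0.01], [0, 0, 0]]
    - [85, [0.069, -0.257, 0.02], [0, 0, 0]]
    - [85, [0.069, -0.257, 0.03], [0, 0, 0]]

```text
clock: 12.12
ee_pos: [0.4608, -0.1652, 0.0556]
ee_rot: [-0.002, -0.12, 0.993, 0.001]
contact_force: [-0.5, 0.2, -0.8]
finger_gap: 0.0724
```

Emit:
drive_tool:
  moves:
    - [85, [0, 0, 0.01], [0, 0, 0]]
    - [85, [0, 0, 0.01], [0, 0, 0]]
    - [85, [0, 0, 0.01], [0, 0, 0]]
    - [85, [0, 0, 0.01], [0, 0, 0]]

```text
clock: 12.45
ee_pos: [0.4627, -0.1643, 0.048]
ee_rot: [-0.001, -0.122, 0.993, 0.0]
contact_force: [-0.2, -0.7, 0.5]
finger_gap: 0.0728
```

```bash
python3 look.py 16 wrist
```

```text
12.45 [ 0.4627 -0.1643  0.048 ] [-5.000e-04 -1.217e-01  9.926e-01  0.000e+00] [-0.01  0.33 -0.51  0.   -0.74 -1.32] [-0.2 -0.7  0.5] 0.07280463647538302
```

View pics/wrist_16.png

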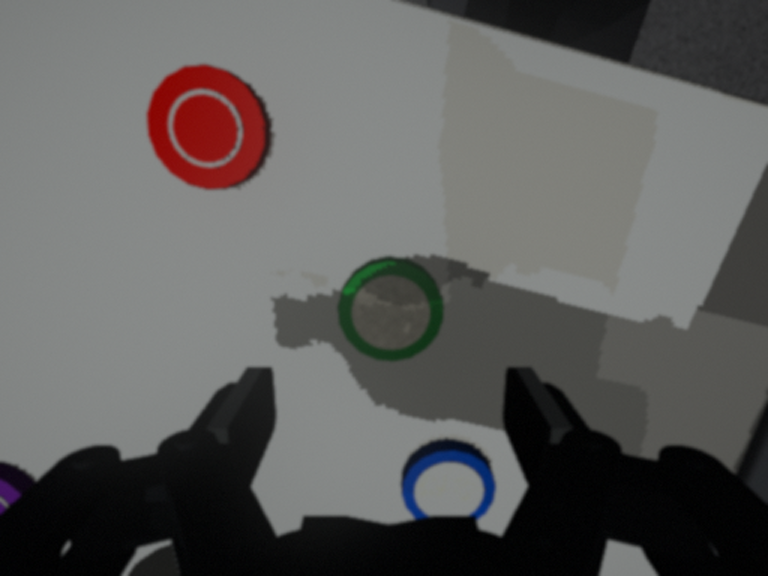

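```bash
python3 - <<'E'
from td import *
d=np.load("pics/wrist_16.npz"); im=d["im"];st=dict(ee_pos=d["pos"],ee_rot=d["rot"]); P=pose("wrist",st)
crop(im,210,160,310,250,6,"pics/c16.png")
p=p2w(P,260.5,207.7,.012); print(p,td(p,st))
E
```

```text
[ 0.46426482 -0.16496586  0.012     ] [-0.00143373 -0.00101025  0.03598465]
```

View pics/c16.png

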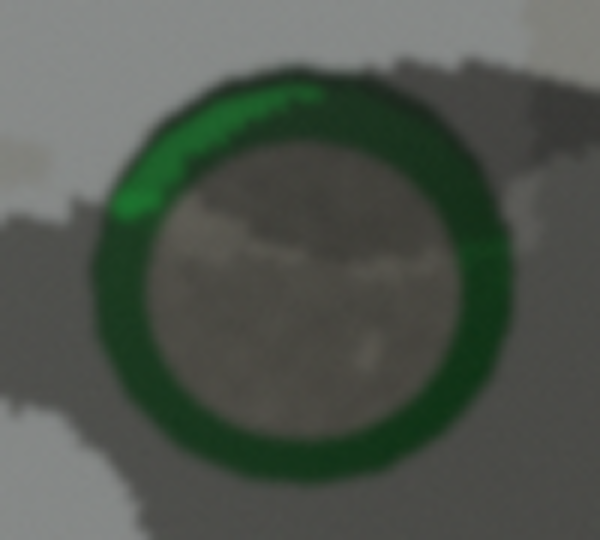

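Emit:
drive_tool:
  moves:
    - [85, [-0.0015, 0.0006, 0.02], [0, 0, 0]]
    - [85, [-0.0015, 0.0006, 0.04], [0, 0, 0]]
    - [85, [-0.0015, 0.0006, 0.06], [0, 0, 0]]
    - [85, [-0.0015, 0.0006, 0.075], [0, 0, 0]]
    - [85, [-0.0015, 0.0006, 0.082], [0, 0, 0]]
    - [85, [-0.0015, 0.0006, 0.086], [0, 0, 0]]
    - [85, [-0.0015, 0.0006, 0.087], [0, 0, 0]]
    - [85, [-0.0015, 0.0006, 0.087], [0, 0, 0]]

```text
clock: 13.17
ee_pos: [0.4648, -0.1634, -0.0381]
ee_rot: [0.001, -0.122, 0.993, -0.0]
contact_force: [-0.2, -0.7, 1.4]
finger_gap: 0.0726
```

Emit:
drive_tool:
  moves:
    - [70, [0, 0, 0], [0, 0, 0]]
    - [60, [0, 0, 0], [0, 0, 0]]
    - [50, [0, 0, 0], [0, 0, 0]]
    - [40, [0, 0, 0], [0, 0, 0]]
    - [40, [0, 0, 0], [0, 0, 0]]
    - [40, [0, 0, 0], [0, 0, 0]]

```text
clock: 13.67
ee_pos: [0.465, -0.1634, -0.0372]
ee_rot: [0.001, -0.122, 0.993, -0.0]
contact_force: [-0.7, 0.9, 7.7]
finger_gap: 0.0492
```

```bash
python3 look.py 17 wrist
```

```text
13.6667 [ 0.465  -0.1634 -0.0372] [ 1.000e-03 -1.218e-01  9.925e-01 -3.000e-04] [-0.01  0.47 -0.58  0.   -0.52 -1.32] [-0.7  0.9  7.7] 0.04924399460822054
```

View pics/wrist_17.png

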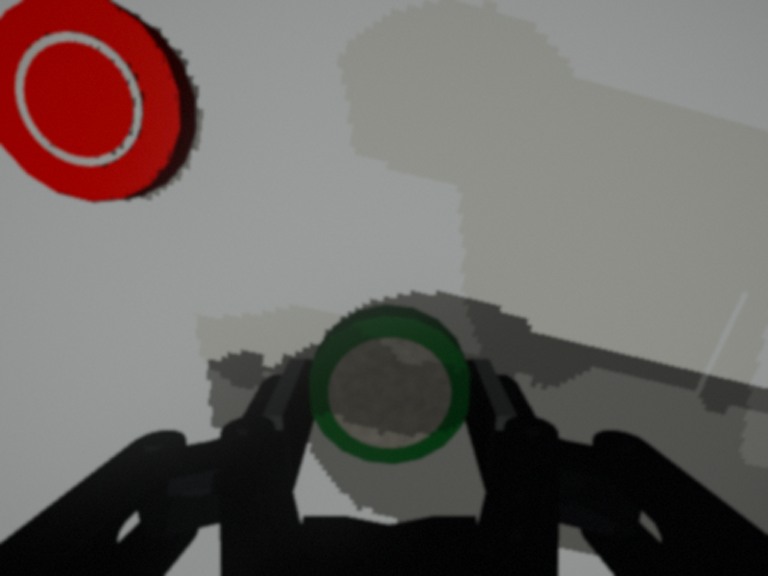

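Emit:
drive_tool:
  moves:
    - [40, [0, 0, -0.01], [0, 0, 0]]
    - [40, [0, 0, -0.03], [0, 0, 0]]
    - [40, [0, 0, -0.06], [0, 0, 0]]
    - [40, [0, 0, -0.1], [0, 0, 0]]
    - [40, [-0.01, 0.03, -0.13], [0, 0, 0]]
    - [40, [-0.03, 0.07, -0.14], [0, 0, 0]]
    - [40, [-0.04, 0.11, -0.14], [0, 0, 0]]
    - [40, [-0.05, 0.15, -0.14], [0, 0, 0]]
    - [40, [-0.06, 0.19, -0.14], [0, 0, 0]]
    - [40, [-0.065, 0.22, -0.14], [0, 0, 0]]

```text
clock: 14.55
ee_pos: [0.4743, 0.0684, 0.1023]
ee_rot: [0.001, -0.122, 0.993, 0.0]
contact_force: [0.3, 0.4, -0.0]
finger_gap: 0.0491
```

Emit:
drive_tool:
  moves:
    - [40, [-0.006, 0.025, 0.01], [0, 0, 0]]
    - [40, [-0.006, 0.034, 0.02], [0, 0, 0]]
    - [40, [-0.006, 0.034, 0.02], [0, 0, 0]]
    - [40, [-0.006, 0.034, 0.02], [0, 0, 0]]
    - [40, [-0.006, 0.034, 0.02], [0, 0, 0]]

```text
clock: 14.97
ee_pos: [0.4719, 0.0998, 0.0818]
ee_rot: [0.0, -0.121, 0.993, 0.0]
contact_force: [0.5, -0.5, -0.3]
finger_gap: 0.0491
```

```bash
python3 look.py 18 wrist;python3 - <<'E'
from td import *
d=np.load("pics/wrist_18.npz"); im=d["im"];st=dict(ee_pos=d["pos"],ee_rot=d["rot"])
crop(im,190,110,340,320,3,"pics/c18.png")
print(td([.4686,.0997,.018],st))
E
```

```text
14.9667 [0.4719 0.0998 0.0818] [ 3.000e-04 -1.215e-01  9.926e-01  0.000e+00] [ 0.55  0.26 -0.49  0.   -0.82 -1.87] [ 0.5 -0.5 -0.3] 0.049123789826677686
[0.00325528 0.00067832 0.06382614]
```

View pics/wrist_18.png

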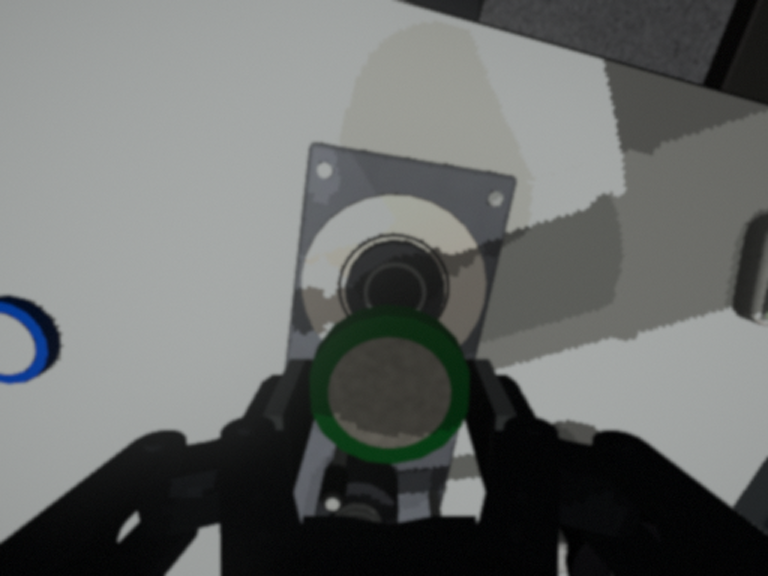

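View pics/c18.png

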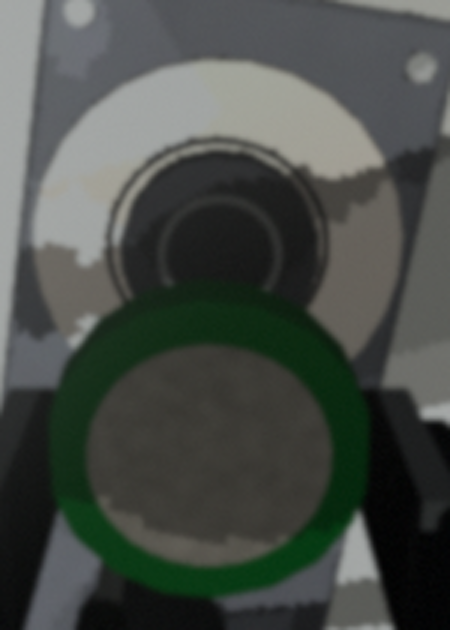

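```bash
python3 - <<'E'
from td import *
d=np.load("pics/wrist_18.npz");st=dict(ee_pos=d["pos"],ee_rot=d["rot"]); P=pose("wrist",st)
g=p2w(P,259.7,261.4,d["pos"][2]+.049); k=p2w(P,263.4,194.7,.030)
print(g,td(g,st)); print(k,td(k,st)); print(td(k,st)-td(g,st))
d=np.load("pics/wrist_15.npz");st=dict(ee_pos=d["pos"],ee_rot=d["rot"]); P=pose("wrist",st)
print(p2w(P,388.5/1.5,293.5/1.5,.03))
E
```

```text
[0.47148001 0.09793788 0.13082812] [ 0.000816   -0.00172593 -0.04900051]
[0.46792556 0.10016334 0.03      ] [0.00379075 0.00129064 0.05182581]
[0.00297475 0.00301657 0.10082632]
[0.46820354 0.10001221 0.03      ]
```

Emit:
drive_tool:
  moves:
    - [40, [0.0028, 0.003, 0.02], [0, 0, 0]]
    - [40, [0.0028, 0.003, 0.04], [0, 0, 0]]
    - [40, [0.0028, 0.003, 0.055], [0, 0, 0]]
    - [40, [0.0028, 0.003, 0.067], [0, 0, 0]]
    - [40, [0.0028, 0.003, 0.075], [0, 0, 0]]
    - [40, [0.0028, 0.003, 0.08], [0, 0, 0]]
    - [40, [0.0028, 0.003, 0.08], [0, 0, 0]]
    - [40, [0.0028, 0.003, 0.08], [0, 0, 0]]

```text
clock: 15.68
ee_pos: [0.4688, 0.1023, 0.0017]
ee_rot: [0.0, -0.121, 0.993, 0.0]
contact_force: [-0.1, 0.4, -0.6]
finger_gap: 0.0493
```

```bash
python3 look.py 19 wrist;python3 - <<'E'
from td import *
d=np.load("pics/wrist_19.npz"); im=d["im"];st=dict(ee_pos=d["pos"],ee_rot=d["rot"])
crop(im,155,150,365,330,3.3,"pics/c19.png")
print(td([.468,.100,.03],st))
E
```

```text
15.6833 [0.4688 0.1023 0.0017] [ 4.000e-04 -1.214e-01  9.926e-01  1.000e-04] [ 0.55  0.39 -0.58  0.   -0.6  -1.88] [-0.1  0.4 -0.6] 0.0492798565512591
[ 0.00131196 -0.00205756 -0.02826755]
```

View pics/c19.png

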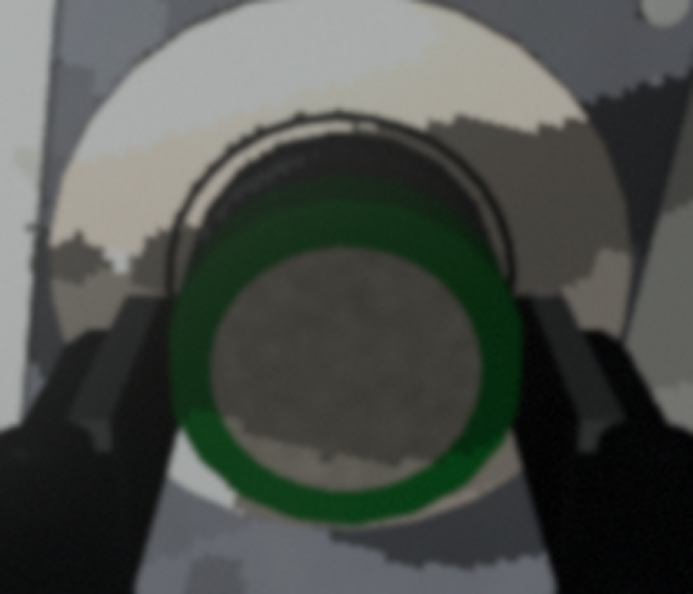

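Emit:
drive_tool:
  moves:
    - [40, [0, 0, 0.003], [0, 0, 0]]
    - [40, [0, 0, 0.006], [0, 0, 0]]
    - [40, [0, 0, 0.008], [0, 0, 0]]
    - [40, [0, 0, 0.009], [0, 0, 0]]
    - [40, [0, 0, 0.009], [0, 0, 0]]

```text
clock: 16.15
ee_pos: [0.4683, 0.1025, -0.0071]
ee_rot: [-0.0, -0.122, 0.993, -0.0]
contact_force: [-2.1, 0.1, 4.8]
finger_gap: 0.0493
```

Contact (4.8 N). Release slowly.

Emit:
drive_tool:
  moves:
    - [48, [0, 0, 0], [0, 0, 0]]
    - [56, [0, 0, 0], [0, 0, 0]]
    - [64, [0, 0, 0], [0, 0, 0]]
    - [72, [0, 0, 0], [0, 0, 0]]
    - [80, [0, 0, 0], [0, 0, 0]]
    - [80, [0, 0, 0], [0, 0, 0]]
    - [80, [0, 0, 0], [0, 0, 0]]

```text
clock: 16.73
ee_pos: [0.4683, 0.1025, -0.0078]
ee_rot: [-0.0, -0.122, 0.993, -0.0]
contact_force: [-0.2, -0.1, 0.7]
finger_gap: 0.0684
```

Emit:
drive_tool:
  moves:
    - [80, [0, 0, -0.01], [0, 0, 0]]
    - [80, [0, 0, -0.03], [0, 0, 0]]
    - [80, [0, 0, -0.06], [0, 0, 0]]
    - [80, [0, 0, -0.09], [0, 0, 0]]
    - [80, [0, 0, -0.12], [0, 0, 0]]
    - [80, [0, 0, -0.15], [0, 0, 0]]
    - [80, [0, 0, -0.18], [0, 0, 0]]
    - [80, [0, 0, -0.18], [0, 0, 0]]
    - [80, [0, 0, -0.18], [0, 0, 0]]

```text
clock: 17.48
ee_pos: [0.4691, 0.103, 0.1741]
ee_rot: [0.002, -0.122, 0.993, 0.001]
contact_force: [-1.1, 0.2, 0.3]
finger_gap: 0.0684
```

```bash
python3 look.py 20 wrist scene; python3 - <<'E'
from h import *
im=np.load("pics/scene_20.npz")["im"]
crop(im,195,115,285,200,8,"pics/c20.png")
E
```

```text
17.4833 [0.4691 0.103  0.1741] [ 0.0021 -0.1216  0.9926  0.001 ] [ 0.56  0.15 -0.37 -0.   -1.05 -1.88] [-1.1  0.2  0.3] 0.06839456327425153
```

View pics/wrist_20.png

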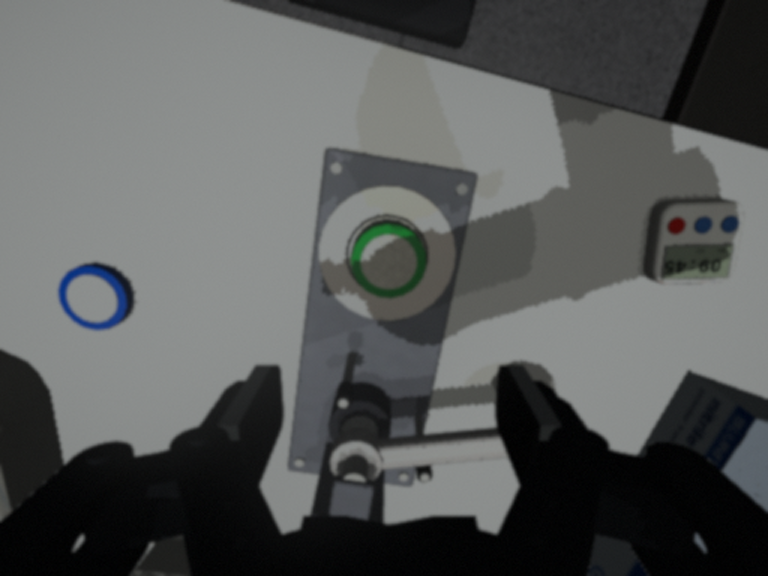

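View pics/c20.png

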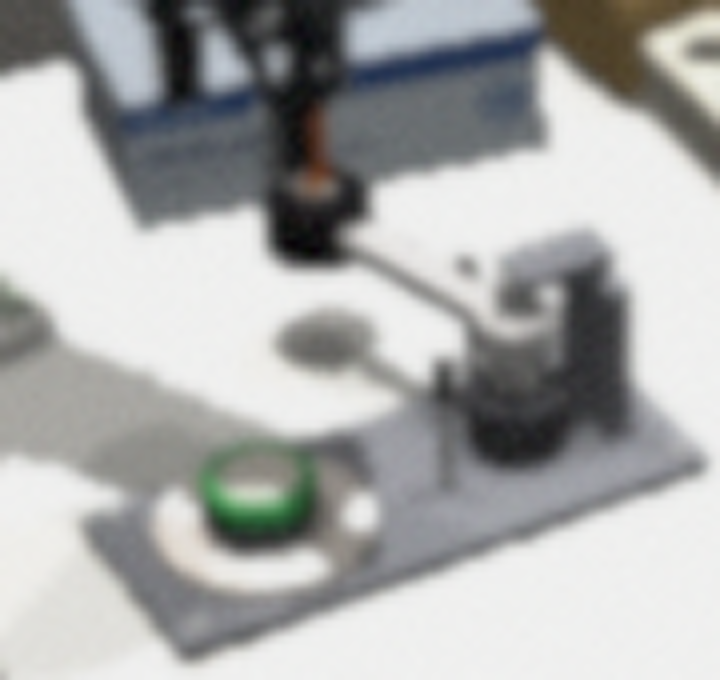

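```bash
python3 - <<'E'
from td import *
d=np.load("pics/wrist_20.npz");st=dict(ee_pos=d["pos"],ee_rot=d["rot"]); P=pose("wrist",st)
print("green",p2w(P,388/1.5,260.5/1.5,.042))
c=[p2w(P,u/1.5,v/1.5,.010)[:2] for u,v in [(328,150),(476,175),(290,468),(410,485)]]
c=np.array(c);print(c, np.linalg.norm(c[0]-c[1]),np.linalg.norm(c[0]-c[2]))
ax=(c[2]+c[3]-c[0]-c[1]);ax/=np.linalg.norm(ax);print("axis",ax)
pc=np.array([.4686,.0997]); pv=pc+.13*ax; print("pivot",pv, "mid c", (c[0]+c[1])/2+.068*ax)
S=pose("scene")
for z in (.09,.1): print("post",p2w(S,195+315/8,115+185/8,z))
post=p2w(S,195+313.5/8-.4,115+140/8-.4,.116)[:2]; v=post-pv
print(post,np.linalg.norm(v), np.degrees(np.arctan2(v[1],v[0])),np.degrees(np.arctan2(-ax[1],-ax[0])))
th=np.arctan2(-ax[1],-ax[0])-1.30; print("post pred parked",pv+.13*np.array([np.cos(th),np.sin(th)]))
E
```

```text
green [0.4675885  0.10028804 0.042     ]
[[0.40796543 0.04242035]
 [0.39941745 0.14777198]
 [0.67133521 0.06392299]
 [0.66354772 0.16826932]] 0.10569783726768693 0.26424611069324366
axis [0.99684526 0.07936961]
pivot [0.59818988 0.11001805] mid c [0.47147692 0.1004933 ]
post [0.55499661 0.23420881 0.09      ]
post [0.54952803 0.21996937 0.1       ]
[0.55455721 0.23548912] 0.13284125741966551 109.17516259015783 -175.44766822942728
post pred parked [0.5535827  0.23212538]
```

Emit:
drive_tool:
  moves:
    - [75, [-0.03, 0.028, 0], [0, 0, 0]]
    - [75, [-0.06, 0.055, 0], [0, 0, 0]]
    - [75, [-0.09, 0.082, 0], [0, 0, 0]]
    - [75, [-0.108, 0.1, 0], [0, 0, 0]]
    - [75, [-0.114, 0.107, 0], [0, 0, 0]]
    - [75, [-0.114, 0.107, 0], [0, 0, 0]]
    - [75, [-0.114, 0.107, 0], [0, 0, 0]]
    - [75, [-0.114, 0.107, 0], [0, 0, 0]]

```text
clock: 18.25
ee_pos: [0.552, 0.2325, 0.1715]
ee_rot: [-0.001, -0.121, 0.993, -0.001]
contact_force: [0.2, -0.3, 0.7]
finger_gap: 0.0642
```

```bash
python3 look.py 21 wrist scene; python3 - <<'E'
from td import *
P=pose("top")
for u,v in [(153,180),(177,163),(175,130)]: print(p2w(P,u,v,.05))
im=np.load("pics/scene_21.npz")["im"]
crop(im,185,80,285,200,6,"pics/c21.png")
print(td([.5545,.2335,.1]))
E
```

```text
18.25 [0.552  0.2325 0.1715] [-1.100e-03 -1.213e-01  9.926e-01 -5.000e-04] [ 0.67  0.36 -0.09 -0.   -1.12 -2.  ] [ 0.2 -0.3  0.7] 0.06416831735828447
[0.48869922 0.34202499 0.05      ]
[0.58324718 0.28325977 0.05      ]
[0.72352315 0.34777458 0.05      ]
[-0.00230137  0.00044122  0.07242956]
```

View pics/wrist_21.png

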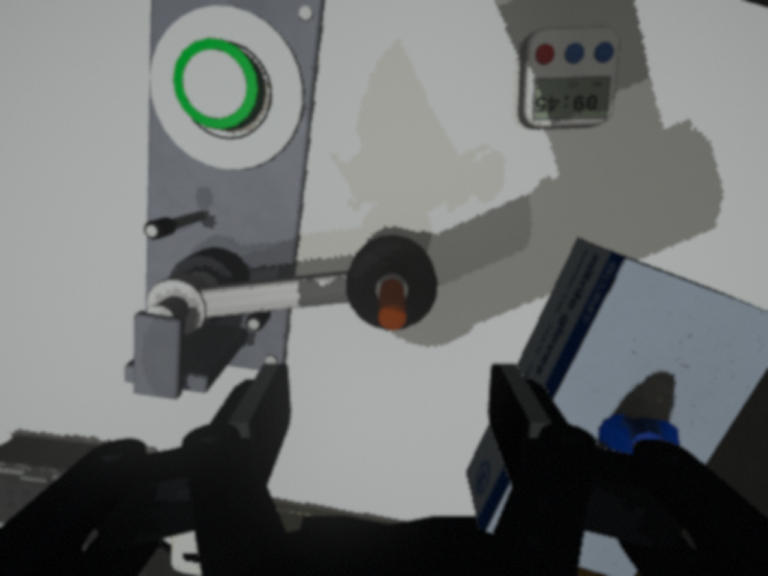

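View pics/c21.png

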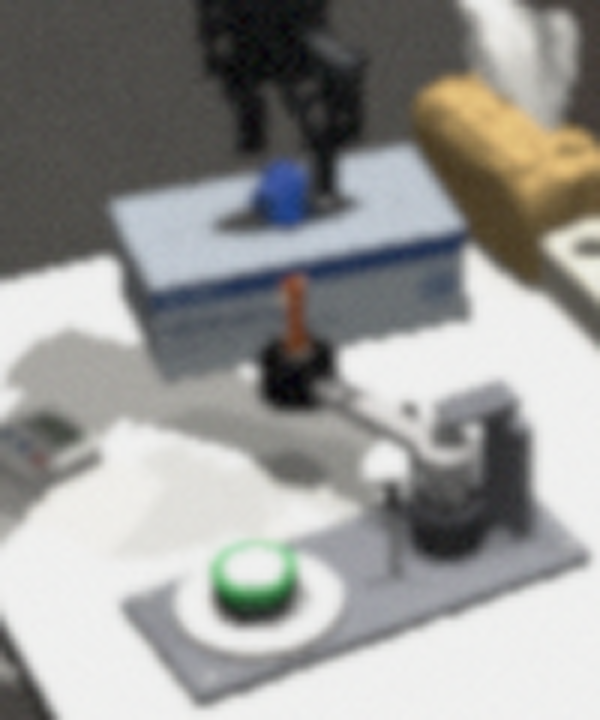

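```bash
python3 - <<'E'
from td import *
d=np.load("pics/wrist_21.npz");st=dict(ee_pos=d["pos"],ee_rot=d["rot"]); P=pose("wrist",st)
p=p2w(P,392/1.5,316/1.5,.142); print(p,td(p,st))
p=p2w(P,391/1.5,282/1.5,.092); print(p,td(p,st))
p=p2w(P,480/1.5,525/1.5,.0); print("box corner front",p)
p=p2w(P,620/1.5,256/1.5,.1); print("box top corner",p, p2w(P,580/1.5,240/1.5,0))
E
```

```text
[0.55347305 0.23239516 0.142     ] [-0.00147763 -0.00044631  0.02952988]
[0.55033222 0.23132755 0.092     ] [ 0.00171479 -0.000688    0.07953742]
box corner front [0.77646628 0.37112695 0.        ]
box top corner [0.50420461 0.34835836 0.1       ] [0.50808543 0.36792378 0.        ]
```

Emit:
drive_tool:
  moves:
    - [40, [-0.001, 0.001, 0], [0, 0, 0]]
    - [40, [-0.001, 0.001, 0.01], [0, 0, 0]]
    - [40, [-0.001, 0.001, 0.02], [0, 0, 0]]
    - [40, [-0.001, 0.001, 0.035], [0, 0, 0]]
    - [40, [-0.001, 0.001, 0.05], [0, 0, 0]]
    - [40, [-0.001, 0.001, 0.065], [0, 0, 0]]
    - [40, [-0.001, 0.001, 0.08], [0, 0, 0]]
    - [40, [-0.001, 0.001, 0.09], [0, 0, 0]]
    - [40, [-0.001, 0.001, 0.095], [0, 0, 0]]
    - [40, [-0.001, 0.001, 0.095], [0, 0, 0]]

```text
clock: 19.18
ee_pos: [0.5529, 0.2343, 0.0756]
ee_rot: [-0.001, -0.121, 0.993, -0.001]
contact_force: [0.2, 0.1, 0.4]
finger_gap: 0.0341
```

```bash
python3 look.py 22 wrist scene; python3 - <<'E'
from td import *
im=np.load("pics/scene_22.npz")["im"]
crop(im,185,80,285,200,6,"pics/c22.png")
E
```

```text
19.1833 [0.5529 0.2343 0.0756] [-1.500e-03 -1.215e-01  9.926e-01 -8.000e-04] [ 0.67  0.45 -0.21 -0.   -0.92 -2.  ] [0.2 0.1 0.4] 0.03408855123479159
```

View pics/wrist_22.png

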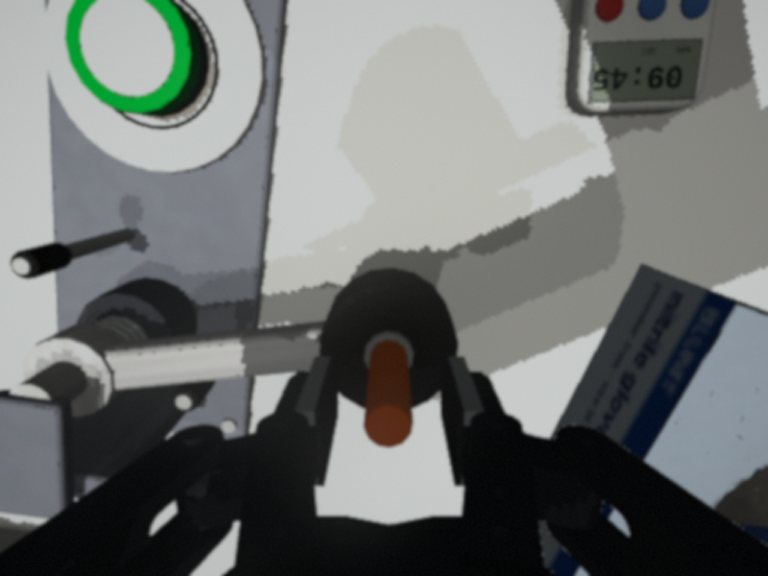

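View pics/c22.png

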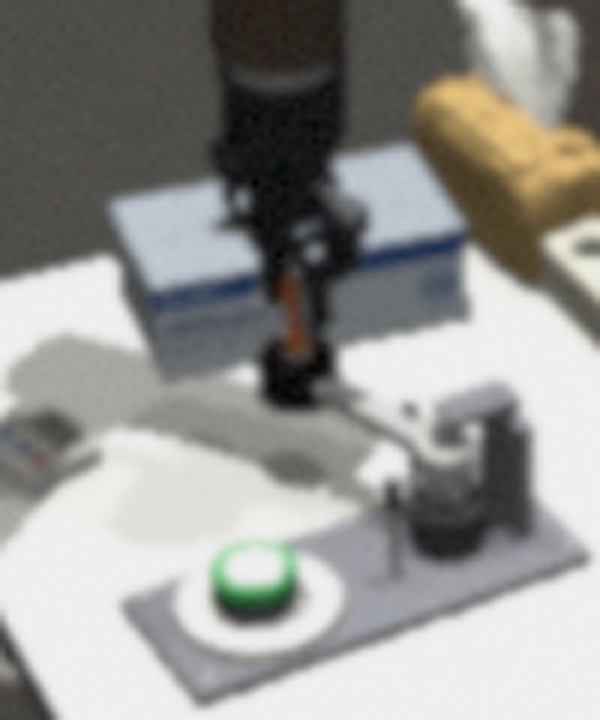

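Emit:
drive_tool:
  moves:
    - [40, [0, 0, 0.004], [0, 0, 0]]
    - [40, [0, 0, 0.008], [0, 0, 0]]
    - [30, [0, 0, 0.008], [0, 0, 0]]
    - [20, [0, 0, 0.008], [0, 0, 0]]
    - [10, [0, 0, 0.008], [0, 0, 0]]
    - [4, [0, 0, 0.008], [0, 0, 0]]
    - [4, [0, 0, 0.008], [0, 0, 0]]
    - [4, [0, 0, 0.008], [0, 0, 0]]
    - [4, [0, 0, 0.008], [0, 0, 0]]

```text
clock: 20.03
ee_pos: [0.554, 0.2344, 0.0695]
ee_rot: [-0.0, -0.122, 0.993, -0.0]
contact_force: [2.6, -4.7, 0.5]
finger_gap: 0.0125
```

```bash
python3 look.py 23 wrist; python3 - <<'E'
from td import *
st=r.get_state(); p0=np.array(st["ee_pos"][:2]); A=q2R(st["ee_rot"])
# arc: rotate the TCP displacement about pivot
for pv in [np.array([.5982,.1100])]:
    v=p0-pv; print(np.linalg.norm(v),np.degrees(np.arctan2(v[1],v[0])))
    for a in [10,20,30,40,50,60,70,74.5,76,78]:
        t=np.radians(a); Rm=np.array([[np.cos(t),-np.sin(t)],[np.sin(t),np.cos(t)]])
        w=pv+Rm@v; d=A.T@np.append(w-p0,0); print(a,w.round(4),d.round(4))
E
```

```text
20.0333 [0.554  0.2344 0.0695] [-0.000e+00 -1.215e-01  9.926e-01 -4.000e-04] [ 0.67  0.46 -0.21  0.   -0.9  -2.  ] [ 2.6 -4.7  0.5] 0.012525332189162842
0.13199949837542352 109.58003268485729
10 [0.533  0.2248] [ 0.0226 -0.0042  0.    ]
20 [0.5141 0.2117] [ 0.0442 -0.0123  0.    ]
30 [0.4977 0.1956] [ 0.064  -0.0241  0.    ]
40 [0.4844 0.1768] [ 0.0814 -0.039   0.    ]
50 [0.4745 0.1561] [ 0.096  -0.0568  0.0001]
60 [0.4684 0.1339] [ 1.073e-01 -7.690e-02  1.000e-04]
70 [0.4662 0.111 ] [ 1.149e-01 -9.860e-02  1.000e-04]
74.5 [0.4665 0.1006] [ 1.171e-01 -1.087e-01  1.000e-04]
76 [0.4668 0.0972] [ 1.177e-01 -1.121e-01  1.000e-04]
78 [0.4674 0.0926] [ 1.183e-01 -1.167e-01  1.000e-04]
```

View pics/wrist_23.png

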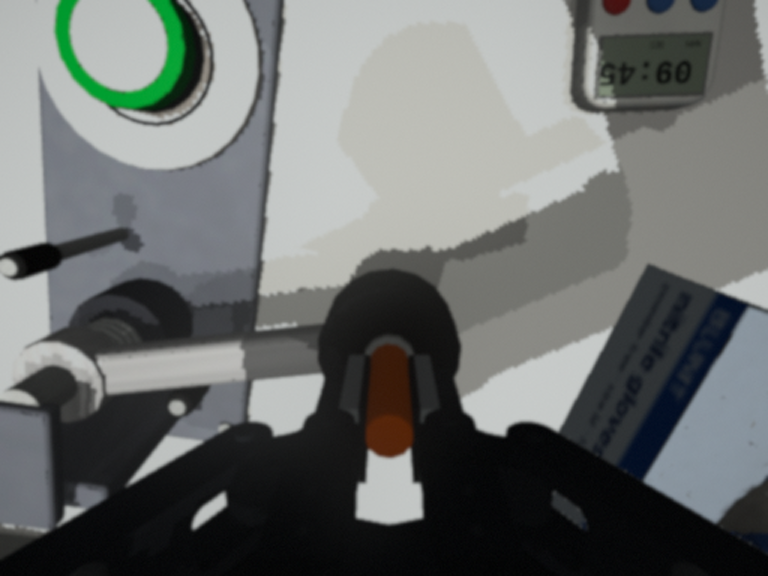

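Emit:
drive_tool:
  moves:
    - [4, [0.011, -0.0015, 0], [0, 0, 0]]
    - [4, [0.0223, -0.0041, 0], [0, 0, 0]]
    - [4, [0.033, -0.0077, 0], [0, 0, 0]]
    - [4, [0.0436, -0.0121, 0], [0, 0, 0]]
    - [4, [0.0535, -0.0176, 0], [0, 0, 0]]
    - [4, [0.063, -0.0237, 0], [0, 0, 0]]
    - [4, [0.072, -0.0307, 0], [0, 0, 0]]
    - [4, [0.0802, -0.0384, 0], [0, 0, 0]]
    - [4, [0.0802, -0.0384, 0], [0, 0, 0]]

```text
clock: 20.83
ee_pos: [0.4851, 0.18, 0.0696]
ee_rot: [0.001, -0.121, 0.993, 0.002]
contact_force: [-1.0, 6.2, -1.2]
finger_gap: 0.0124
```

```bash
python3 look.py 24 wrist; python3 - <<'E'
from td import *
st=r.get_state(); p0=np.array(st["ee_pos"][:2]); A=q2R(st["ee_rot"])
pv=np.array([.5982,.1100]); v=p0-pv; a0=np.degrees(np.arctan2(v[1],v[0])); print(np.linalg.norm(v),a0)
for a in [155,160,165,170,175,180,184.5,187]:
    t=np.radians(a-a0); Rm=np.array([[np.cos(t),-np.sin(t)],[np.sin(t),np.cos(t)]])
    w=pv+Rm@v; print(a,w.round(4),(A.T@np.append(w-p0,0)).round(4))
E
```

```text
20.8333 [0.4851 0.18   0.0696] [ 0.0013 -0.1214  0.9926  0.0019] [ 0.67  0.33 -0.42 -0.   -0.81 -1.99] [-1.   6.2 -1.2] 0.012353842888556055
0.13306142363024612 148.07678196187393
155 [0.4776 0.1662] [ 0.0108 -0.0119 -0.0001]
160 [0.4732 0.1555] [ 0.0177 -0.0212 -0.0001]
165 [0.4697 0.1444] [ 0.0238 -0.0311 -0.0002]
170 [0.4672 0.1331] [ 0.029  -0.0415 -0.0002]
175 [0.4656 0.1216] [ 0.0332 -0.0523 -0.0002]
180 [0.4651 0.11  ] [ 0.0365 -0.0634 -0.0003]
184.5 [0.4655 0.0996] [ 0.0386 -0.0737 -0.0003]
187 [0.4661 0.0938] [ 0.0394 -0.0794 -0.0003]
```

View pics/wrist_24.png

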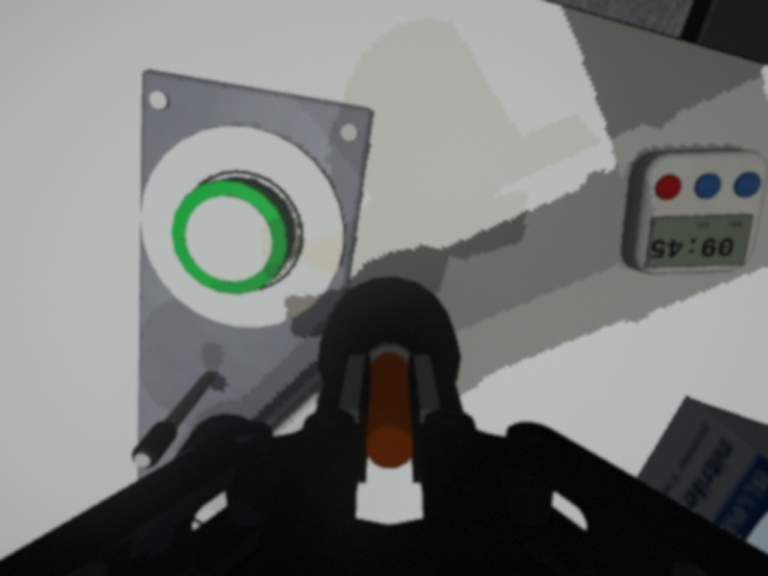

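Emit:
drive_tool:
  moves:
    - [4, [0.01, -0.012, 0], [0, 0, 0]]
    - [4, [0.017, -0.0215, 0], [0, 0, 0]]
    - [4, [0.023, -0.0315, 0], [0, 0, 0]]
    - [4, [0.028, -0.042, 0], [0, 0, 0]]
    - [4, [0.0318, -0.0525, 0], [0, 0, 0]]
    - [4, [0.0345, -0.061, 0], [0, 0, 0]]
    - [4, [0.036, -0.067, 0], [0, 0, 0]]
    - [4, [0.037, -0.072, 0], [0, 0, 0]]
    - [4, [0.037, -0.074, 0], [0, 0, 0]]
    - [4, [0.037, -0.074, 0], [0, 0, 0]]

```text
clock: 21.72
ee_pos: [0.463, 0.0995, 0.0693]
ee_rot: [-0.004, -0.121, 0.993, 0.002]
contact_force: [-17.4, 14.0, 11.3]
finger_gap: 0.0123
```

```bash
python3 look.py 25 wrist scene; python3 - <<'E'
from td import *
im=np.load("pics/scene_25.npz")["im"]
crop(im,185,80,285,200,6,"pics/c25.png")
E
```

```text
21.7167 [0.463  0.0995 0.0693] [-0.0036 -0.1208  0.9927  0.0016] [ 0.55  0.27 -0.52 -0.01 -0.79 -1.87] [-17.4  14.   11.3] 0.012338974653067308
```

View pics/wrist_25.png

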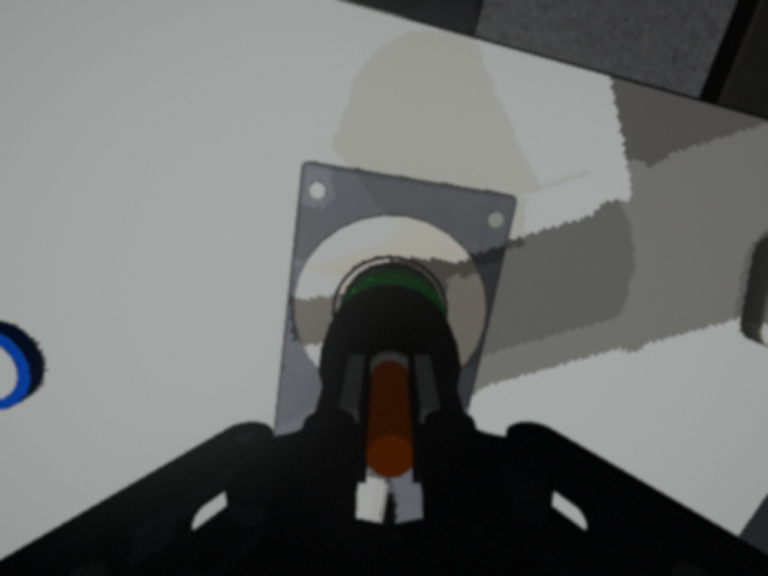

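View pics/c25.png

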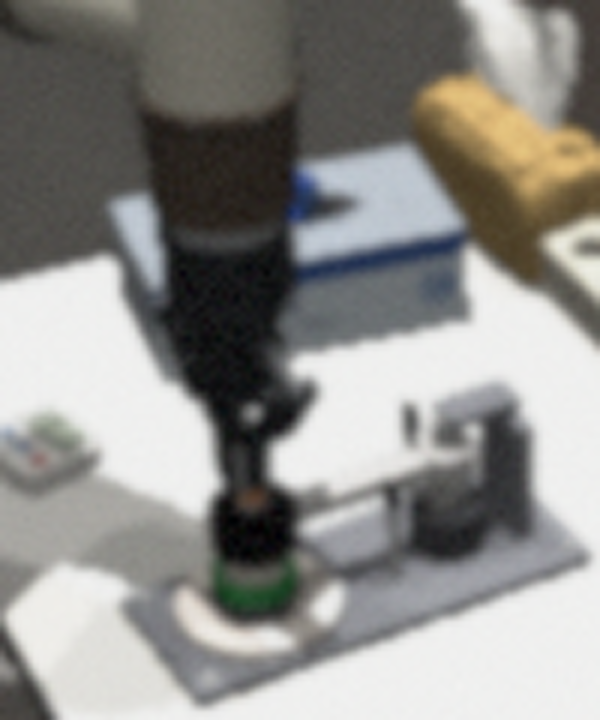

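Emit:
drive_tool:
  moves:
    - [4, [0.002, -0.002, 0], [0, 0, 0]]
    - [4, [0.003, -0.004, -0.001], [0, 0, 0]]
    - [4, [0.003, -0.004, -0.001], [0, 0, 0]]
    - [4, [0.003, -0.004, -0.001], [0, 0, 0]]
    - [4, [0.003, -0.004, -0.001], [0, 0, 0]]

```text
clock: 22.23
ee_pos: [0.4633, 0.099, 0.0694]
ee_rot: [-0.001, -0.121, 0.993, 0.004]
contact_force: [-13.5, 25.3, -0.3]
finger_gap: 0.0125
```

```bash
python3 look.py 26 wrist top; python3 - <<'E'
from td import *
im=np.load("pics/top_26.npz")["im"]
crop(im,150,140,270,240,6,"pics/c26.png")
E
```

```text
22.2333 [0.4633 0.099  0.0694] [-7.000e-04 -1.215e-01  9.926e-01  4.100e-03] [ 0.55  0.27 -0.52 -0.01 -0.78 -1.87] [-13.5  25.3  -0.3] 0.012525492577604483
```

View pics/wrist_26.png

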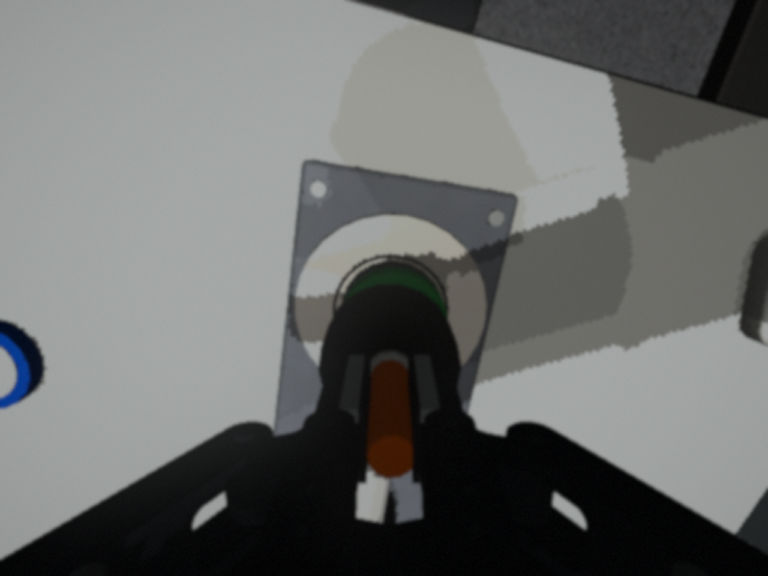

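View pics/c26.png

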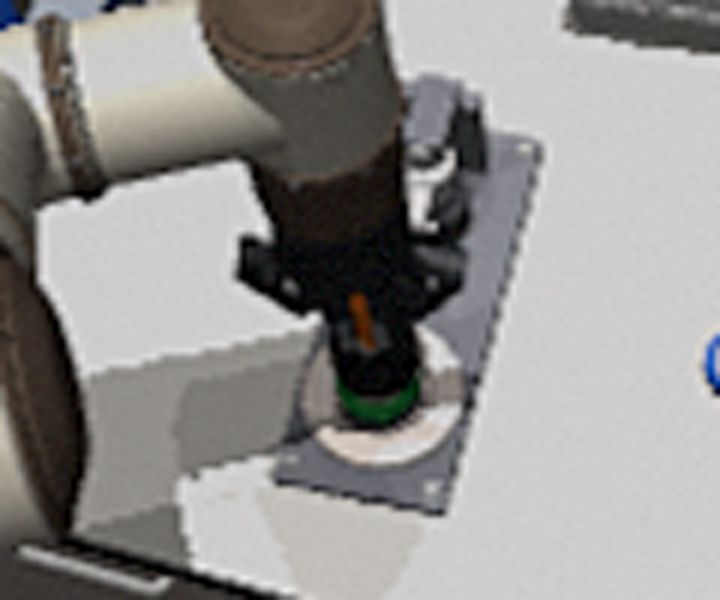

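Emit:
drive_tool:
  moves:
    - [4, [0.002, 0.001, 0], [0, 0, 0]]
    - [4, [0.002, 0.001, 0], [0, 0, 0]]
    - [4, [0.002, 0.001, 0], [0, 0, 0]]
    - [4, [0.002, 0.001, 0], [0, 0, 0]]
    - [4, [0.002, 0.001, 0], [0, 0, 0]]
    - [4, [0.002, 0.001, 0], [0, 0, 0]]
    - [4, [0.002, 0.001, 0], [0, 0, 0]]
    - [4, [0.002, 0.001, 0], [0, 0, 0]]

```text
clock: 23.0
ee_pos: [0.4634, 0.0994, 0.0694]
ee_rot: [0.001, -0.122, 0.993, 0.004]
contact_force: [-5.3, 22.3, -6.1]
finger_gap: 0.0123
```

```bash
python3 look.py 27 wrist scene; python3 - <<'E'
from td import *
d=np.load("pics/wrist_27.npz");st=dict(ee_pos=d["pos"],ee_rot=d["rot"]); P=pose("wrist",st)
print("post top",p2w(P,390/1.5,458/1.5,.142))
im=np.load("pics/scene_27.npz")["im"]
crop(im,205,150,255,200,12,"pics/c27.png")
E
```

```text
23.0 [0.4634 0.0994 0.0694] [ 0.0013 -0.1218  0.9925  0.0039] [ 0.55  0.27 -0.52 -0.01 -0.77 -1.87] [-5.3 22.3 -6.1] 0.012280391668478819
post top [0.4695654 0.0986561 0.142    ]
```

View pics/wrist_27.png

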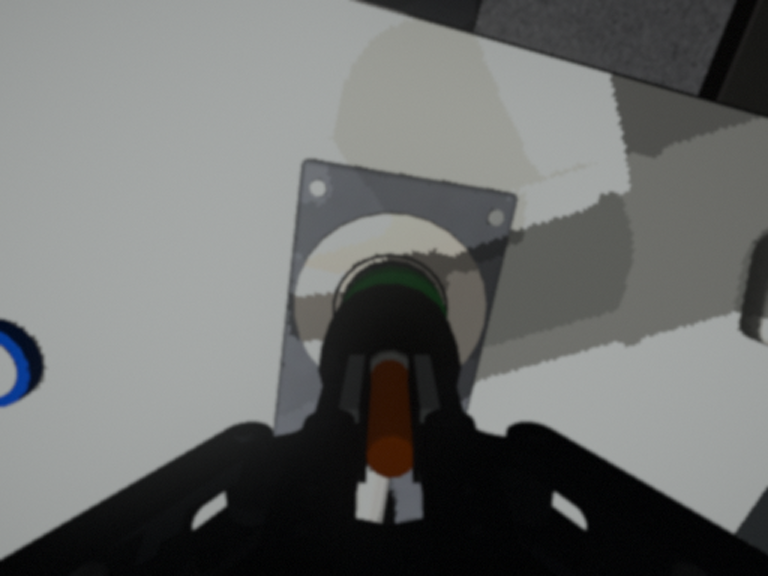

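View pics/c27.png

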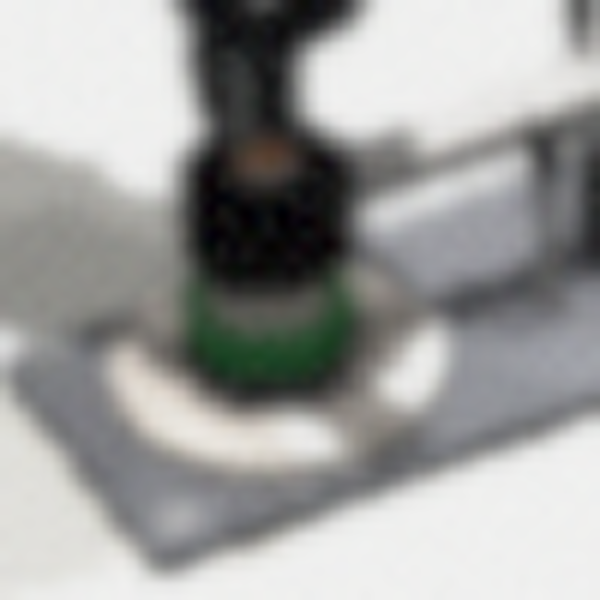

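The post measures (0.4696, 0.0987), about 1.5 mm from the plate's centre. The arm is held firmly against its stop (22 N), and the stack is still in place under the head. I'm handing in now.

```bash
python3 -c "
from plant import r
print(r.sign_off()); s=r.get_state(); print(s['clock'],s['ee_pos'],s['contact_force'])"
```

```text
the job is handed in; nothing more can be done
None
the job is handed in; nothing more can be done
```

The steel disc is on the plate with the green cassette on top, both released. The gripper is holding the reader arm at its stop by the orange post. I handed in at 23.0 s; the interface reports no verdict.

**Last checks**
- **Stack centring:** the plate's centre is at (0.4686, 0.0997). The disc measured (0.468, 0.100) and the cassette (0.4676, 0.1003), so both are about 1 mm off. I took these before the swing. The last pictures show the stack undisturbed under the head, though the head hides most of it.
- **Reader arm:** the post measured (0.4696, 0.0987), about 1.5 mm from the plate's centre. Commanding 4 mm more moved it only 0.5 mm while the force rose from 14 to 25 N, so it is against the stop. After I eased off slightly it held at 22 N.
- **Other objects:** I touched nothing else. I did not measure the cups, roll, timer and blue cassette again at the end.

**What disagreed**
- **Fingertip position:** the fingertips are about 40 mm behind where the stated tool point puts them. My first closing passed above the disc without touching it. I then lowered in small steps, watching force and pictures, until it gripped.
- **Finger opening:** it read about 49.5 mm on parts given as 52 mm and 12.4 mm on the 14 mm post.

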